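Open the pinned ice chest and scoop ice into the bench bucket

TASK

Draw the red retaining pin out of the ice chest's hasp and lay it on the bench, then lift the lid off and lay it flat, right way up, on the grey mat. With the scoop, move at least four of the seven pieces of ice from the chest into the green bucket, leaving any others in the chest: spill none, do not touch the ice with the gripper, and do not shift or tip the bucket, the beaker or the bottles. Lay the scoop back level in its steel tray.

Things in the scene. Friction and masses are not known exactly. Their poses are not given: they have to be found in the camera images.
- chest: Fixed blue ice chest without its lid, outer 296 x 166 x 125 mm (x, y, z). Origin: centre of its underside; x = long axis; its -x end carries the staple and roughly faces the robot. Walls 18 mm: inside 260 x 130 mm. Inner floor 20 mm, rim 125 mm above the origin. The ice lies on the floor, centres 18 to 110 mm on the +x side of the chest's centre; the -x part of the floor is bare.
- staple (a point): Middle of the eye of the steel staple, 154 mm above the bench: an inverted U of 6 mm bar in the chest's xz plane, 28 mm out from the chest's -x end. It stands up through a slot (36 x 12 mm) in the lid's hasp plate; the eye is 18 mm wide, 15 mm high above the plate and opens along the chest's y; its top is 170 mm above the bench.
- pin: Loose retaining pin, 80 g: red upright grip 24 x 14 x 55 mm (x, y, z), steel shaft of 10 mm diameter reaching 75 mm from the grip's centre along -y, axis 5 mm up. Origin: centre of the grip's underside. At first it stands on the hasp plate, axes as the chest's, shaft through the staple, grip 42 to 52 mm to the staple's +y side. It draws out freely along +y; while in, it holds the lid.
- pin_grip (a point): Where to grasp the pin: on its grip, 40 mm above the pin's origin. Close the fingers along the pin's y (14 mm), so as to clear the chest.
- lid: Loose white lid, 0.3 to 0.52 kg: panel 296 x 166 x 20 mm, plug 246 x 116 x 10 mm below it in the chest's mouth with 7 mm play. Origin: centre of the panel's underside (125 mm up on the chest, 14 mm up on the mat); axes as the chest's. A hasp plate 116 mm wide runs 56 mm out from its top beyond the -x end, round the staple. It lifts straight up; 35 mm clears chest and staple.
- lid_handle (a point): Middle of the lid's black bar handle, 56 mm above the lid's origin: bar 130 mm long along the lid's x, 18 mm wide, 16 mm high, 28 mm clear space under it.
- mat: Fixed grey bench mat, 330 x 200 x 4 mm (x, y, z), where the lid is to lie. Origin: centre of its underside; nothing stands on it.
- scoop: Loose aluminium scoop, 140 to 235 g: flat-bottomed bowl 110 mm wide, open at its +x end, thin lip 61 mm in front of the origin, back wall 56 mm behind it; floor 3 mm, sides 44 mm high at the back, 23 mm in front, ending 26 mm short of the lip. Black bar handle over the bowl along x. Origin: centre of the floor's underside; x out of the mouth, z up. It first lies level in the tray (underside 3 mm up).
- scoop_grip (a point): Grasp point of the scoop, 92 mm above and 6 mm behind the scoop's origin: handle bar 108 mm long along x, 20 mm wide (y), 22 mm high.
- tray: Fixed steel tray 175 x 165 mm with a rim 12 mm high, 3 mm walls and floor: where the scoop lies. Origin: centre of its underside.
- bucket: Green foam ice bucket, loose, 0.64 to 1.04 kg, upright and open: 115 mm high, outer radius 85 mm at the rim, 64 mm at the foot, wall 10 mm (mouth radius 75 mm), floor 12 mm thick. Origin: centre of its underside.
- bucket_mid (a point): Point on the bucket's axis, 55 mm above its origin.
- table: The black bench top, surface at height 0.
- reagent: Bystander: amber bottle with blue cap, radius 33 mm, 150 mm high, at the back. Origin: centre of its underside.
- washbottle: Bystander: white wash bottle with red top and spout, radius 34 mm, 200 mm high. Origin: centre of its underside.
- beaker: Bystander: glass beaker, radius 35 mm, 90 mm high, near the robot. Origin: centre of its underside.
- ice0: A piece of wet, slippery bullet ice, 28 mm in diameter and 36 mm long along its own x, round all over so that it rolls, 20 g; origin at its centre.
- ice1: Another such piece of ice.
- ice2: Another such piece of ice.
- ice3: Another such piece of ice.
- ice4: Another such piece of ice.
- ice5: Another such piece of ice.
- ice6: Another such piece of ice.
Not all that is in view belongs to the job. Of the things like the pin, leave any that is black; of the rest the smaller one is meant.

How it is judged:
On the way, in this order (a step that is already met when the one before it is completed fails the run):
1. the pin is drawn out of the staple (its grip more than 100 mm from the staple) (distance between pin_grip and staple above 0.1 m), for 0.1 s.
2. the lid lies flat on the mat (horizontal distance between lid and mat below 0.06 m and height (world z) of lid below 0.022 m and angle between lid's own z axis and vertical below 0.1 rad and linear speed of lid below 0.03 m/s), for 0.2 s.
3. at least four pieces of ice are in the bucket (((distance between each of ice0, ice1, ice2, ice3 and bucket_mid below 0.08 m or distance between each of ice0, ice1, ice2, ice4 and bucket_mid below 0.08 m or distance between each of ice0, ice1, ice2, ice5 and bucket_mid below 0.08 m or distance between each of ice0, ice1, ice2, ice6 and bucket_mid below 0.08 m or distance between each of ice0, ice1, ice3, ice4 and bucket_mid below 0.08 m or distance between each of ice0, ice1, ice3, ice5 and bucket_mid below 0.08 m or distance between each of ice0, ice1, ice3, ice6 and bucket_mid below 0.08 m or distance between each of ice0, ice1, ice4, ice5 and bucket_mid below 0.08 m or distance between each of ice0, ice1, ice4, ice6 and bucket_mid below 0.08 m or distance between each of ice0, ice1, ice5, ice6 and bucket_mid below 0.08 m or distance between each of ice0, ice2, ice3, ice4 and bucket_mid below 0.08 m or distance between each of ice0, ice2, ice3, ice5 and bucket_mid below 0.08 m or distance between each of ice0, ice2, ice3, ice6 and bucket_mid below 0.08 m or distance between each of ice0, ice2, ice4, ice5 and bucket_mid below 0.08 m or distance between each of ice0, ice2, ice4, ice6 and bucket_mid below 0.08 m or distance between each of ice0, ice2, ice5, ice6 and bucket_mid below 0.08 m or distance between each of ice0, ice3, ice4, ice5 and bucket_mid below 0.08 m or distance between each of ice0, ice3, ice4, ice6 and bucket_mid below 0.08 m) or (distance between each of ice0, ice3, ice5, ice6 and bucket_mid below 0.08 m or distance between each of ice0, ice4, ice5, ice6 and bucket_mid below 0.08 m or distance between each of ice1, ice2, ice3, ice4 and bucket_mid below 0.08 m or distance between each of ice1, ice2, ice3, ice5 and bucket_mid below 0.08 m or distance between each of ice1, ice2, ice3, ice6 and bucket_mid below 0.08 m or distance between each of ice1, ice2, ice4, ice5 and bucket_mid below 0.08 m or distance between each of ice1, ice2, ice4, ice6 and bucket_mid below 0.08 m or distance between each of ice1, ice2, ice5, ice6 and bucket_mid below 0.08 m or distance between each of ice1, ice3, ice4, ice5 and bucket_mid below 0.08 m or distance between each of ice1, ice3, ice4, ice6 and bucket_mid below 0.08 m or distance between each of ice1, ice3, ice5, ice6 and bucket_mid below 0.08 m or distance between each of ice1, ice4, ice5, ice6 and bucket_mid below 0.08 m or distance between each of ice2, ice3, ice4, ice5 and bucket_mid below 0.08 m or distance between each of ice2, ice3, ice4, ice6 and bucket_mid below 0.08 m or distance between each of ice2, ice3, ice5, ice6 and bucket_mid below 0.08 m or distance between each of ice2, ice4, ice5, ice6 and bucket_mid below 0.08 m or distance between each of ice3, ice4, ice5, ice6 and bucket_mid below 0.08 m))), for 0.2 s.
At the end, for the whole second after the job is handed in: Four or more ice pieces in the bucket (within 80 mm of its mid point), the rest in the chest; lid flat on the mat (centres within 60 mm); pin laid down outside chest and bucket (below 50 mm); scoop level in its tray (within 50 mm, 0.13 rad); bucket upright; all at rest (all of step 2 and ((distance between each of ice0, ice1, ice2, ice3 and bucket_mid below 0.08 m or distance between each of ice0, ice1, ice2, ice4 and bucket_mid below 0.08 m or distance between each of ice0, ice1, ice2, ice5 and bucket_mid below 0.08 m or distance between each of ice0, ice1, ice2, ice6 and bucket_mid below 0.08 m or distance between each of ice0, ice1, ice3, ice4 and bucket_mid below 0.08 m or distance between each of ice0, ice1, ice3, ice5 and bucket_mid below 0.08 m or distance between each of ice0, ice1, ice3, ice6 and bucket_mid below 0.08 m or distance between each of ice0, ice1, ice4, ice5 and bucket_mid below 0.08 m or distance between each of ice0, ice1, ice4, ice6 and bucket_mid below 0.08 m or distance between each of ice0, ice1, ice5, ice6 and bucket_mid below 0.08 m or distance between each of ice0, ice2, ice3, ice4 and bucket_mid below 0.08 m or distance between each of ice0, ice2, ice3, ice5 and bucket_mid below 0.08 m or distance between each of ice0, ice2, ice3, ice6 and bucket_mid below 0.08 m or distance between each of ice0, ice2, ice4, ice5 and bucket_mid below 0.08 m or distance between each of ice0, ice2, ice4, ice6 and bucket_mid below 0.08 m or distance between each of ice0, ice2, ice5, ice6 and bucket_mid below 0.08 m or distance between each of ice0, ice3, ice4, ice5 and bucket_mid below 0.08 m or distance between each of ice0, ice3, ice4, ice6 and bucket_mid below 0.08 m) or (distance between each of ice0, ice3, ice5, ice6 and bucket_mid below 0.08 m or distance between each of ice0, ice4, ice5, ice6 and bucket_mid below 0.08 m or distance between each of ice1, ice2, ice3, ice4 and bucket_mid below 0.08 m or distance between each of ice1, ice2, ice3, ice5 and bucket_mid below 0.08 m or distance between each of ice1, ice2, ice3, ice6 and bucket_mid below 0.08 m or distance between each of ice1, ice2, ice4, ice5 and bucket_mid below 0.08 m or distance between each of ice1, ice2, ice4, ice6 and bucket_mid below 0.08 m or distance between each of ice1, ice2, ice5, ice6 and bucket_mid below 0.08 m or distance between each of ice1, ice3, ice4, ice5 and bucket_mid below 0.08 m or distance between each of ice1, ice3, ice4, ice6 and bucket_mid below 0.08 m or distance between each of ice1, ice3, ice5, ice6 and bucket_mid below 0.08 m or distance between each of ice1, ice4, ice5, ice6 and bucket_mid below 0.08 m or distance between each of ice2, ice3, ice4, ice5 and bucket_mid below 0.08 m or distance between each of ice2, ice3, ice4, ice6 and bucket_mid below 0.08 m or distance between each of ice2, ice3, ice5, ice6 and bucket_mid below 0.08 m or distance between each of ice2, ice4, ice5, ice6 and bucket_mid below 0.08 m or distance between each of ice3, ice4, ice5, ice6 and bucket_mid below 0.08 m)) and (distance between ice0 and bucket_mid below 0.08 m or (x of ice0 in the frame of chest between -0.132 and 0.132 m and y of ice0 in the frame of chest between -0.067 and 0.067 m and z of ice0 in the frame of chest between 0 and 0.13 m)) and (distance between ice1 and bucket_mid below 0.08 m or (x of ice1 in the frame of chest between -0.132 and 0.132 m and y of ice1 in the frame of chest between -0.067 and 0.067 m and z of ice1 in the frame of chest between 0 and 0.13 m)) and (distance between ice2 and bucket_mid below 0.08 m or (x of ice2 in the frame of chest between -0.132 and 0.132 m and y of ice2 in the frame of chest between -0.067 and 0.067 m and z of ice2 in the frame of chest between 0 and 0.13 m)) and (distance between ice3 and bucket_mid below 0.08 m or (x of ice3 in the frame of chest between -0.132 and 0.132 m and y of ice3 in the frame of chest between -0.067 and 0.067 m and z of ice3 in the frame of chest between 0 and 0.13 m)) and (distance between ice4 and bucket_mid below 0.08 m or (x of ice4 in the frame of chest between -0.132 and 0.132 m and y of ice4 in the frame of chest between -0.067 and 0.067 m and z of ice4 in the frame of chest between 0 and 0.13 m)) and (distance between ice5 and bucket_mid below 0.08 m or (x of ice5 in the frame of chest between -0.132 and 0.132 m and y of ice5 in the frame of chest between -0.067 and 0.067 m and z of ice5 in the frame of chest between 0 and 0.13 m)) and (distance between ice6 and bucket_mid below 0.08 m or (x of ice6 in the frame of chest between -0.132 and 0.132 m and y of ice6 in the frame of chest between -0.067 and 0.067 m and z of ice6 in the frame of chest between 0 and 0.13 m)) and linear speed of each of ice0, ice1, ice2, ice3, ice4, ice5, ice6 below 0.05 m/s and height (world z) of pin below 0.05 m and linear speed of each of pin, scoop below 0.03 m/s and not (x of pin in the frame of chest between -0.132 and 0.132 m and y of pin in the frame of chest between -0.067 and 0.067 m and z of pin in the frame of chest between 0 and 0.13 m) and horizontal distance between pin and bucket above 0.08 m and horizontal distance between scoop and tray below 0.05 m and height (world z) of scoop below 0.016 m and angle between scoop's own z axis and vertical below 0.13 rad and angle between bucket's own z axis and vertical below 0.1 rad); the robot touches nothing.
It fails at once if the gripper's fingers touch the ice (contact force between the fingers and ice0 above 0.3 N or contact force between the fingers and ice1 above 0.3 N or contact force between the fingers and ice2 above 0.3 N or contact force between the fingers and ice3 above 0.3 N or contact force between the fingers and ice4 above 0.3 N or contact force between the fingers and ice5 above 0.3 N or contact force between the fingers and ice6 above 0.3 N).
It fails at once if ice is spilled on the bench (contact force between any of ice0, ice1, ice2, ice3, ice4, ice5, ice6 and table above 0.02 N).
It fails at once if the bucket is shifted more than 40 mm or tipped (distance of bucket from where it was at the start of the episode above 0.04 m or angle between bucket's own z axis and vertical above 0.35 rad).
It fails at once if the beaker or a bottle is shifted more than 30 mm or tipped over (distance of any of reagent, washbottle, beaker from where it was at the start of the episode above 0.03 m or angle between any of reagent, washbottle, beaker's own z axis and vertical above 0.35 rad).
It also fails if it takes over 72 s, if anything falls off the work surface, if the arm or the gripper's body presses on something with over 40 N, if the wrist force passes 120 N, or if a joint passes its speed limit or range.

ROBOT

A 7-joint arm with a two-finger parallel gripper is mounted at the origin on the work surface. World frame = base frame: x ahead of the robot, y to its left, z up, the work surface at z = 0. Lengths are in m, angles in rad, forces in N, time in s.
With the tool pointing down it reaches from about 0.4 to 0.85 m from the base axis. Payload 4.5 kg.
Tool frame: the origin (TCP) lies where the fingers leave the gripper's body, on its centre line; the fingertips stand 64 mm ahead of it and the grasp point (between the pads) lies 45 mm ahead of it; z points along the fingers, y is the direction in which the jaws open and shut (so a half turn about z gives the same grasp; the last joint's range is limited). The gripper opens to 88 mm and grips with 3 to 60 N. Pads are 18 mm wide; open, the fingers measure 123 mm over their backs; the gripper's body (75 mm by 187 mm) begins 45 mm behind the grasp point.
Start: joints at [1.278, 0.689, -0.195, 1.565, 0.157, 0.902, -0.215], TCP at [0.201, -0.592, 0.303] pointing down, gripper open.
Joint ranges: [-3.01, 3.01], [-0.46, 2.08], [-1.47, 1.51], [0.13, 2.56], [-1, 4.14], [0.04, 2.09], [-2.66, 2.66]. Speed limits (rad/s): [2.57, 2.57, 3.14, 3.14, 3.14, 3.14, 3.14].

INTERFACE

Orientations are given as a unit quaternion [x, y, z, w].
In Python, from plant import monitor, snapshot, workorder, finder gives the robot as it stands.
- The arm moves only by the tool carry_out, never from a script. Its argument "motion" is one flat list of numbers, 6 for each row, row after row: the shift along the tool's x, y, z in cm, then the turn, a rotation vector about the tool's x, y, z in rad. In form: [x, y, z, rx, ry, rz, x, y, z, rx, ry, rz, ...]. A call has 1 to 8 rows; each row shifts and turns the commanded pose from where the row before left it, along the tool's axes as they then stand; what a row does not reach is not made up. A row lasts 1/8 s, in which the tool goes at most 62.5 mm and 10.7 degrees, less where a joint would pass 70% of its speed; a pose out of reach is approached as far as the arm can. A call with a gripper value outside its range is refused whole. "hand" is the finger opening in cm, from 0 to 8.81, set as the call begins (left out, the last holds). The fingers move at their own pace and stop on an object; "grip_force" is the grip in N (left out, the last holds). Time passes only in rows, so rows that do not move let the fingers close. It gives the time, the measured TCP pose, the force and the opening at its end, in the units of the state.
- monitor.get_state(): the state, without advancing time (a new reading comes with each control period).
- snapshot(name): name is "side" or "top"; returns a dict with "frame" (400x640x3 uint8, red, green, blue), "range_z" (400x640 float32, m along the optical axis (not along the pixel's ray), 0 where there is no reading), "fx", "fy", "cx", "cy" (pixels), "rvec" (rotation vector, rad) and "tvec" (3), from world to camera coordinates, as OpenCV has them. Camera axes: x right, y down, z forward; pixel columns grow to the right and rows downward; lengths in m; the calibration is good to about 2 mm. A picture is of the moment at which its call begins.
- workorder.finish_job(): hands the job in, once; it reports no verdict.
Trained networks look in a picture, given as the dict that the camera call returned (one of the last four; its "shot" number tells which), for a name from the list of things; names that differ only in an ending like _2 or _b are one class to them, and where a whole thing is asked for, a point or a joint stands for the part that bears it (a point fixed in the world has none). Each returns a list of dicts, best first, with "p" (0 to 1); they miss things now and then, are a little off and sometimes report something else, mostly with a low value. They report only what shows in the picture. A call takes as long as a camera call. They do not tell look-alikes from the thing itself.
- finder.masks_of(picture, thing): "pixels" (400x640 bool, what is visible of it) and "extent" ([left, top, right, bottom] in pixels, round what is visible of it).
The state is a dict: "clock": time; "q": joint angles; "qd": joint speeds; "joint_torque": joint torques, N m; "tool_pos": TCP position; "eef_rot": TCP orientation; "contact_force": force on the tool from outside, world axes, zero at the start; "moment": the same for the moment, N m; "opening": opening from 0.0 (shut) to 1.0 (fully open).
Only numpy, scipy, OpenCV 4.12 (cv2) and the standard library are available. Lean on these libraries where they do the work, as an engineer would, in place of code of your own. Each camera call takes 0.05 s, during which the arm holds its last target. There are 200 camera calls.

## Working session

There is one attempt and no reset: what is moved stays moved. The work goes in short steps, Python scripts to look and compute and a tool call to move; the robot and the scene stay as the last step left them, time stands still between calls to the robot, and variables do not carry over. Pictures are saved under pics/ and viewed, about 8 in all and at most 12, crops included, and the job is handed in when it is done.

Besides the shell and the picture viewer there is one more tool, called after "Request:" in YAML: its name, and indented under it one key for each argument. carry_out: Moves the arm, as the interface text tells. Its arguments: {"type":"object","properties":{"motion":{"type":"array"},"hand":{"type":"number"},"grip_force":{"type":"number"}},"required":["motion"]}

```bash
mkdir -p pics; ls
cat > h.py <<'E'
import numpy as np, cv2
from scipy.spatial.transform import Rotation as R
from plant import monitor, snapshot, workorder, finder
def cloud(s):
    z=s["range_z"]; v,u=np.mgrid[0:400,0:640]
    P=np.stack([(u-s["cx"])/s["fx"]*z,(v-s["cy"])/s["fy"]*z,z],-1)
    Rm=cv2.Rodrigues(np.array(s["rvec"],float))[0]
    W=(P-np.array(s["tvec"]).ravel())@Rm
    W[z<=0]=np.nan
    return W
def st():
    s=monitor.get_state(); 
    print("t",round(s["clock"],2),"pos",np.round(s["tool_pos"],4),"q",np.round(s["eef_rot"],4),"F",np.round(s["contact_force"],1),"op",round(s["opening"],3))
    return s
E
python3 - <<'E'
from h import *
st()
t=snapshot("top"); s=snapshot("side")
cv2.imwrite("pics/a.png",np.vstack([t["frame"],s["frame"]])[:,:,::-1][::1])
cv2.imwrite("pics/a.png",cv2.resize(np.vstack([t["frame"],s["frame"]])[:,:,::-1],(480,600)))
cv2.imwrite("pics/top.png",t["frame"][:,:,::-1]);cv2.imwrite("pics/side.png",s["frame"][:,:,::-1])
for nm,p in(("top",t),("side",s)):
    W=cloud(p)
    Rm=cv2.Rodrigues(np.array(p["rvec"],float))[0]; print(nm,"cam",-Rm.T@np.array(p["tvec"]).ravel())
    for n in "chest staple pin lid lid_handle mat scoop scoop_grip tray bucket reagent washbottle beaker".split():
        for d in finder.masks_of(p,n)[:3]:
            w=W[d["pixels"]]; w=w[~np.isnan(w[:,0])]
            if len(w)==0: continue
            print(nm,n,round(d["p"],2),d["extent"],"med",np.round(np.median(w,0),3),"lo",np.round(np.percentile(w,2,0),3),"hi",np.round(np.percentile(w,98,0),3))
E
```

```text
pics
t 0.0 pos [ 0.2004 -0.5914  0.3019] q [ 9.867e-01  1.627e-01 -2.000e-04 -9.000e-04] F [0.8 0.3 0.4] op 1.004
top cam [ 0.38859644 -0.0313562   1.34045094]
top chest 0.66 [319.6, 133.1, 346.5, 226.7] med [ 0.432 -0.112  0.1  ] lo [ 0.402 -0.123  0.019] hi [ 0.622 -0.033  0.17 ]
top chest 0.56 [330.7, 221.6, 336.6, 221.5] med [ 0.418 -0.07   0.202] lo [ 0.414 -0.078  0.158] hi [ 0.423 -0.065  0.205]
top pin 0.6 [397.7, 267.4, 422.4, 290.5] med [ 0.211 -0.315  0.017] lo [ 0.187 -0.387  0.004] hi [ 0.25  -0.292  0.077]
top pin 0.51 [448.3, 257.4, 472.3, 264.9] med [ 0.286 -0.487  0.018] lo [ 0.274 -0.552  0.001] hi [ 0.303 -0.476  0.056]
top pin 0.5 [385.9, 131.6, 412.9, 159.0] med [ 0.67  -0.292  0.116] lo [ 0.648 -0.331  0.009] hi [ 0.707 -0.27   0.194]
top lid 0.66 [316.0, 117.2, 374.5, 230.1] med [ 0.577 -0.12   0.144] lo [ 0.401 -0.201  0.139] hi [ 0.734 -0.042  0.187]
top lid_handle 0.87 [318.5, 121.0, 376.9, 231.3] med [ 0.579 -0.12   0.144] lo [ 0.403 -0.2    0.139] hi [ 0.735 -0.043  0.187]
top mat 0.69 [239.4, 126.0, 303.3, 224.0] med [0.591 0.131 0.003] lo [ 0.438  0.034 
[... 2292 characters left out ...]
.5, 292.7, 188.6] med [0.464 0.366 0.032] lo [0.418 0.325 0.003] hi [0.542 0.448 0.105]
side tray 0.67 [246.3, 169.0, 303.8, 193.2] med [0.488 0.369 0.003] lo [ 0.381  0.285 -0.001] hi [0.601 0.475 0.012]
side bucket 0.93 [391.2, 248.1, 450.6, 322.2] med [ 0.542 -0.404  0.079] lo [ 0.425 -0.463  0.01 ] hi [ 0.571 -0.329  0.115]
side reagent 0.72 [312.1, 152.8, 330.7, 182.0] med [0.642 0.311 0.045] lo [0.63  0.299 0.004] hi [0.684 0.343 0.097]
side washbottle 0.68 [431.5, 195.8, 459.4, 264.5] med [ 0.666 -0.321  0.103] lo [ 0.647 -0.34   0.017] hi [ 0.698 -0.286  0.188]
side beaker 0.69 [308.3, 257.1, 326.3, 274.6] med [ 0.336 -0.213  0.078] lo [ 0.299 -0.246  0.057] hi [ 0.36  -0.208  0.09 ]
```

Run:
```python
from h import *
t=snapshot("top")
im=t["frame"][90:310,140:500,::-1]
cv2.imwrite("pics/b.png",cv2.resize(im,(792,484),interpolation=cv2.INTER_CUBIC))
W=cloud(t)
def rect(name,zlo,zhi,pad=3,sel=None):
    d=finder.masks_of(t,name)[0]; m=cv2.dilate(d["pixels"].astype(np.uint8),np.ones((2*pad+1,)*2))>0
    w=W[m]; w=w[(w[:,2]>zlo)&(w[:,2]<zhi)]
    r=cv2.minAreaRect((w[:,:2]*1000).astype(np.float32)); print(name,len(w),np.round(w.mean(0),4),"rect",[np.round(x,1) for x in r])
    return w
rect("lid",.138,.152,5)
rect("lid",.170,.195,5)
rect("mat",-.002,.012,0)
rect("scoop",.085,.12,0); rect("scoop",.085,.12,4)
rect("scoop",.02,.06,0)
rect("tray",.007,.02,3)
w=rect("bucket",.108,.122,2)
c=cv2.minEnclosingCircle((w[:,:2]*1000).astype(np.float32));print("bucket",c)
# the hasp pin
m=(W[...,0]>.38)&(W[...,0]<.45)&(W[...,1]>-.17)&(W[...,1]<-.03)&(W[...,2]>.148)
for q in np.argwhere(m): print(q,np.round(W[tuple(q)],3),t["frame"][tuple(q)])
```

```text
lid 5019 [ 0.5742 -0.1205  0.1444] rect [array([ 567.4, -120.2]), array([165.6, 351.3]), np.float64(88.2)]
lid 256 [ 0.5912 -0.1202  0.1861] rect [array([ 533. , -118.4]), array([ 18.2, 251.2]), np.float64(87.7)]
mat 5016 [0.5908 0.1312 0.003 ] rect [array([593.8, 132.3]), array([335.2, 203.9]), np.float64(3.4)]
scoop 239 [0.488  0.3962 0.1028] rect [array([488.6, 399.1]), array([104.6,  22.8]), np.float64(43.9)]
scoop 243 [0.4887 0.3968 0.1028] rect [array([490. , 400.4]), array([108.4,  22.8]), np.float64(43.9)]
scoop 174 [0.4649 0.3803 0.0363] rect [array([484. , 394.1]), array([ 91.2, 111.3]), np.float64(43.3)]
tray 312 [0.4866 0.3976 0.0109] rect [array([489.4, 401.7]), array([177.6, 171. ]), np.float64(42.4)]
bucket 497 [ 0.4967 -0.3826  0.1134] rect [array([ 496.2, -380. ]), array([166.1, 166.3]), np.float64(25.0)]
bucket ((496.3118591308594, -379.8382873535156), 84.6869888305664)
[212 328] [ 0.449 -0.061  0.149] [231 230 232]
[212 330] [ 0.449 -0.067  0.15 ] [240 239 241]
[212 332] [ 0.449 -0.073  0.15 ] [240 239 241]
[212 333] [ 0.449 -0.076  0.149] [240 239 242]
[212 334] [
[... 16008 characters left out ...]
 335] [ 0.393 -0.081  0.151] [206 205 209]
[230 336] [ 0.393 -0.084  0.149] [214 213 217]
[230 338] [ 0.393 -0.09   0.15 ] [228 227 230]
[230 339] [ 0.393 -0.094  0.148] [229 228 231]
[230 342] [ 0.393 -0.103  0.148] [229 228 231]
[230 343] [ 0.393 -0.106  0.148] [229 228 231]
[230 347] [ 0.392 -0.118  0.152] [229 228 231]
[230 349] [ 0.392 -0.124  0.151] [229 228 231]
[230 352] [ 0.392 -0.134  0.149] [230 229 231]
[230 353] [ 0.392 -0.137  0.151] [230 229 232]
[230 355] [ 0.392 -0.143  0.151] [230 229 232]
[230 356] [ 0.392 -0.146  0.15 ] [230 230 232]
[230 358] [ 0.392 -0.153  0.149] [230 229 232]
[230 362] [ 0.391 -0.165  0.148] [229 228 231]
[230 363] [ 0.391 -0.168  0.151] [222 221 224]
```

View pics/b.png

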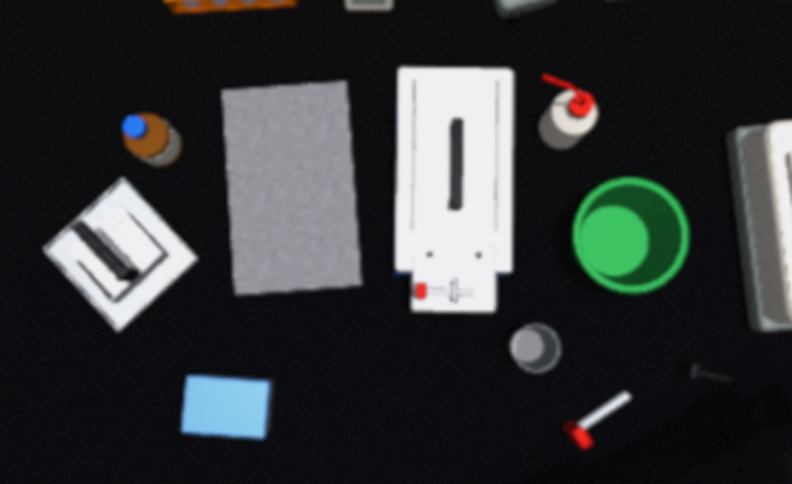

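View pics/side.png

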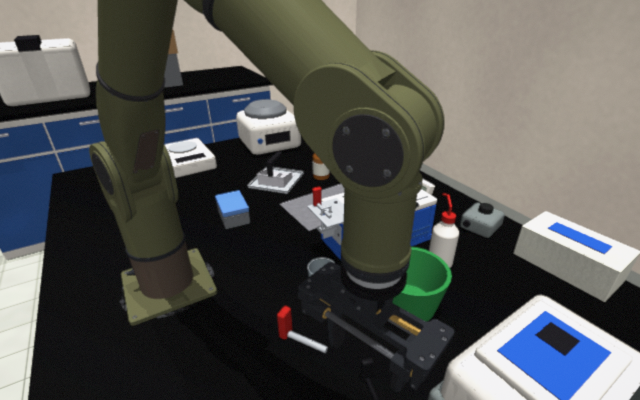

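```bash
cat >> h.py <<'E'
import json,os
def Rt(psi,nose=0.0):   # tool down, tool x heading psi; nose>0: tool-x end tips down
    return R.from_euler('z',psi)*R.from_euler('y',nose)*R.from_euler('x',np.pi)
def plan(wps,off=(0,0,0),step=0.06,astep=0.18,start=None):
    """wps: list of (x,y,z,psi,nose[,rows]); off: control point in tool frame (m). prints rows and saves commanded end"""
    s=st(); p=np.array(s["tool_pos"]); r=R.from_quat(s["eef_rot"])
    if start=="cmd": d=json.load(open("cmd.json")); p=np.array(d["p"]); r=R.from_quat(d["r"])
    off=np.array(off); rows=[]
    for w in wps:
        c0=p+r.apply(off); r0=r; c1=np.array(w[:3]); r1=Rt(w[3],w[4]); rv=(r0.inv()*r1).as_rotvec()
        n=max(int(np.ceil(max(np.linalg.norm(c1-c0)/step,np.linalg.norm(rv)/astep))),1)
        if len(w)>5: n=max(n,w[5])
        for k in range(1,n+1):
            rk=r0*R.from_rotvec(rv*k/n); pk=c0+(c1-c0)*k/n-rk.apply(off)
            d=np.round(r.inv().apply(pk-p)*100,1)+0.; a=np.round((r.inv()*rk).as_rotvec(),2)+0.
            rows.append([*d,*a]); p=p+r.apply(d/100); r=r*R.from_rotvec(a)
        print("wp end row",len(rows))
    json.dump({"p":list(p),"r":list(r.as_quat())},open("cmd.json","w"))
    for i in range(0,len(rows),8): print(json.dumps([float(x) for q in rows[i:i+8] for x in q]))
def log():
    s=monitor.get_state(); open("log.jsonl","a").write(json.dumps([list(map(float,s["q"])),list(map(float,s["tool_pos"])),list(map(float,s["eef_rot"]))])+"\n")
E
python3 - <<'E'
from h import *
log()
plan([(.4185,-.0685,.30,-.03,0),(.4185,-.0685,.233,-.03,0,3)])
E
```

```text
t 1.85 pos [ 0.2006 -0.5919  0.3027] q [0.9867 0.1627 0.     0.    ] F [ 0.3 -0.8 -0.2] op 1.0
wp end row 10
wp end row 13
[3.7, -4.3, 0.0, 0.0, 0.0, 0.04, 3.6, -4.4, 0.1, 0.0, 0.0, 0.03, 3.5, -4.5, 0.0, 0.0, 0.0, 0.04, 3.2, -4.6, 0.0, 0.0, 0.0, 0.03, 3.1, -4.8, 0.0, 0.0, 0.0, 0.04, 2.9, -4.8, 0.1, 0.0, 0.0, 0.03, 2.8, -5.0, 0.0, 0.0, 0.0, 0.04, 2.6, -5.0, 0.0, 0.0, 0.0, 0.04]
[2.4, -5.2, 0.0, 0.0, 0.0, 0.03, 2.2, -5.2, 0.1, 0.0, 0.0, 0.04, 0.0, 0.0, 2.2, 0.0, 0.0, 0.0, 0.0, 0.0, 2.2, 0.0, 0.0, 0.0, 0.0, 0.0, 2.3, 0.0, 0.0, 0.0]
```

Request:
carry_out:
  motion: [3.7,-4.3,0.0,0.0,0.0,0.04,3.6,-4.4,0.1,0.0,0.0,0.03,3.5,-4.5,0.0,0.0,0.0,0.04,3.2,-4.6,0.0,0.0,0.0,0.03,3.1,-4.8,0.0,0.0,0.0,0.04,2.9,-4.8,0.1,0.0,0.0,0.03,2.8,-5.0,0.0,0.0,0.0,0.04,2.6,-5.0,0.0,0.0,0.0,0.04]
  hand: 3

```text
clock: 2.85
tool_pos: [0.3759, -0.1717, 0.301]
eef_rot: [1.0, 0.018, 0.001, 0.0]
contact_force: [0.3, 0.2, -0.1]
opening: 0.34
```

Request:
carry_out:
  motion: [2.4,-5.2,0.0,0.0,0.0,0.03,2.2,-5.2,0.1,0.0,0.0,0.04,0,0,0,0,0,0]

```text
clock: 3.22
tool_pos: [0.4209, -0.0633, 0.2999]
eef_rot: [1.0, -0.011, 0.001, -0.001]
contact_force: [0.1, -0.5, 0.3]
opening: 0.345
```

Run:
```python
from h import *
log()
print(json.load(open("cmd.json")))
s=snapshot("side"); cv2.imwrite("pics/c.png",cv2.resize(s["frame"][130:290,240:480,::-1],(720,480),interpolation=cv2.INTER_CUBIC))
plan([(.4185,-.0685,.233,-.03,0,3)])
```

```text
{'p': [0.4186942321394328, -0.06828593449921141, 0.23271633643388626], 'r': [0.9998629389315793, -0.016556050876410513, 6.370907095002416e-06, 2.2133558007090668e-05]}
t 3.27 pos [ 0.4195 -0.0662  0.2998] q [ 9.999e-01 -1.360e-02  4.000e-04 -2.000e-04] F [ 0.2 -0.3  0.2] op 0.344
wp end row 3
[0.0, 0.1, 2.2, 0.0, 0.0, 0.0, -0.1, 0.1, 2.3, 0.0, 0.0, 0.0, 0.0, 0.0, 2.2, 0.0, 0.0, 0.0]
```

View pics/c.png

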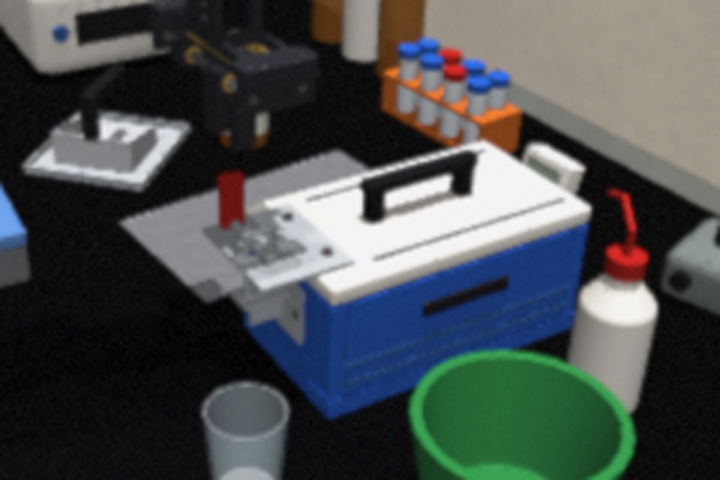

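Request:
carry_out:
  motion: [0,0,2.2,0,0,0,0,0,2.2,0,0,0,0,0,2.3,0,0,0,0,0,0,0,0,0,0,0,0,0,0,0]

```text
clock: 3.9
tool_pos: [0.4187, -0.0693, 0.2333]
eef_rot: [1.0, -0.018, 0.0, 0.0]
contact_force: [0.6, 0.1, -0.0]
opening: 0.342
```

Request:
carry_out:
  motion: [0,0,0,0,0,0,0,0,0,0,0,0,0,0,0,0,0,0]
  hand: 0
  grip_force: 25

```text
clock: 4.28
tool_pos: [0.4191, -0.0685, 0.2334]
eef_rot: [1.0, -0.017, 0.001, 0.0]
contact_force: [-1.4, -1.5, 6.8]
opening: 0.154
```

Run:
```python
from h import *
log()
plan([(.4185,-.0285,.233,-.03,0,2),(.4185,.06,.233,-.03,0),(.36,.25,.15,-.03,0),(.36,.25,.089,-.03,0,2)],start="cmd")
```

```text
t 4.28 pos [ 0.4191 -0.0685  0.2334] q [ 9.999e-01 -1.670e-02  7.000e-04  2.000e-04] F [-1.4 -1.5  6.8] op 0.154
wp end row 2
wp end row 4
wp end row 8
wp end row 10
[-0.1, -2.0, 0.0, 0.0, 0.0, 0.0, 0.0, -2.0, 0.0, 0.0, 0.0, 0.0, -0.1, -4.4, 0.0, 0.0, 0.0, 0.0, -0.2, -4.4, 0.0, 0.0, 0.0, 0.0, -1.6, -4.7, 2.1, 0.0, 0.0, 0.0, -1.6, -4.7, 2.0, 0.0, 0.0, 0.0, -1.5, -4.7, 2.1, 0.0, 0.0, 0.0, -1.6, -4.7, 2.1, 0.0, 0.0, 0.0]
[0.0, 0.0, 3.0, 0.0, 0.0, 0.0, 0.0, 0.0, 3.1, 0.0, 0.0, 0.0]
```

Request:
carry_out:
  motion: [-0.1,-2.0,0.0,0.0,0.0,0.0,0.0,-2.0,0.0,0.0,0.0,0.0,-0.1,-4.4,0.0,0.0,0.0,0.0,-0.2,-4.4,0.0,0.0,0.0,0.0,-1.6,-4.7,2.1,0.0,0.0,0.0,-1.6,-4.7,2.0,0.0,0.0,0.0,-1.5,-4.7,2.1,0.0,0.0,0.0,-1.6,-4.7,2.1,0.0,0.0,0.0]

```text
clock: 5.28
tool_pos: [0.3619, 0.2515, 0.149]
eef_rot: [1.0, -0.017, 0.0, -0.0]
contact_force: [0.8, 1.2, -0.8]
opening: 0.156
```

Request:
carry_out:
  motion: [0.0,0.0,3.0,0.0,0.0,0.0,0,0,1.5,0,0,0,0,0,1.3,0,0,0,0,0,0,0,0,0]

```text
clock: 5.78
tool_pos: [0.3674, 0.2536, 0.0959]
eef_rot: [1.0, -0.017, -0.004, 0.003]
contact_force: [-0.2, -0.7, -0.3]
opening: 0.159
```

Run:
```python
from h import *
log();st()
t=snapshot("top"); W=cloud(t)
f=t["frame"].astype(int)
m=(f[...,0]>150)&(f[...,1]<130)&(f[...,2]<130)
for l in range(1,cv2.connectedComponents(m.astype(np.uint8))[0]):
    k=cv2.connectedComponents(m.astype(np.uint8))[1]==l
    if k.sum()>3: print(k.sum(),np.round(np.nanmedian(W[k],0),3),np.round(np.nanmax(W[k],0),3))
s=snapshot("side")
for d in finder.masks_of(s,"pin")[:4]:
    w=cloud(s)[d["pixels"]]; print(round(d["p"],2),np.round(np.nanmedian(w,0),3),np.round(np.nanmin(w,0),3),np.round(np.nanmax(w,0),3))
```

```text
t 5.78 pos [0.3674 0.2536 0.0959] q [ 0.9998 -0.0168 -0.0044  0.0032] F [-0.2 -0.7 -0.3] op 0.159
128 [0.965 0.398 0.148] [1.007 0.441 0.155]
247 [0.974 0.584 0.142] [1.007 0.622 0.169]
494 [0.91  0.229 0.058] [0.99  0.321 0.108]
5 [0.894 0.166 0.007] [0.896 0.173 0.008]
4 [0.891 0.223 0.007] [0.891 0.226 0.009]
120 [ 0.683 -0.299  0.16 ] [ 0.726 -0.251  0.202]
47 [ 0.2   -0.306  0.073] [ 0.213 -0.296  0.078]
0.79 [ 0.205 -0.32   0.019] [ 0.182 -0.399 -0.   ] [ 0.255 -0.297  0.076]
0.7 [ 0.285 -0.494  0.017] [ 0.275 -0.538 -0.003] [ 0.327 -0.451  0.057]
0.43 [0.363 0.239 0.021] [0.358 0.19  0.015] [0.373 0.25  0.026]
```

Request:
carry_out:
  motion: [2,-2.2,0,0,0,0,0,0,0.7,0,0,0,0,0,0,0,0,0]

```text
clock: 6.3
tool_pos: [0.3871, 0.2738, 0.089]
eef_rot: [1.0, -0.017, -0.005, 0.004]
contact_force: [-0.5, -0.3, -0.1]
opening: 0.158
```

Run:
```python
from h import *
log();st()
s=snapshot("side"); W=cloud(s)
m=(abs(W[...,0]-.385)<.03)&(abs(W[...,1]-.235)<.05)&(W[...,2]<.05)&(W[...,2]>.004)
w=W[m]; print(len(w)); 
for a in np.arange(.19,.285,.01):
    k=w[abs(w[:,1]-a)<.005]; 
    if len(k): print(round(a,3),np.round(k.mean(0),3),np.round(k[:,2].max(),3))
```

```text
t 6.3 pos [0.3871 0.2738 0.089 ] q [ 0.9998 -0.0166 -0.005   0.0036] F [-0.5 -0.3 -0.1] op 0.158
103
0.19 [0.379 0.195 0.014] 0.015
0.2 [0.384 0.2   0.011] 0.014
0.21 [0.381 0.209 0.011] 0.014
0.22 [0.383 0.218 0.014] 0.017
0.23 [0.382 0.23  0.013] 0.015
0.24 [0.383 0.241 0.011] 0.014
0.25 [0.386 0.251 0.035] 0.049
0.26 [0.381 0.261 0.024] 0.043
0.27 [0.381 0.269 0.023] 0.046
```

Request:
carry_out:
  motion: [0,0,0.3,0,0,0,0,0,0.2,0,0,0,0,0,0,0,0,0]

```text
clock: 6.72
tool_pos: [0.3876, 0.274, 0.0844]
eef_rot: [1.0, -0.017, -0.005, 0.003]
contact_force: [-0.7, 0.0, 4.3]
opening: 0.159
```

Request:
carry_out:
  motion: [0,0,0,0,0,0,0,0,0,0,0,0,0,0,-2,0,0,0,0,0,-5,0,0,0,0,0,-6,0,0,0,0,0,-6,0,0,0]
  hand: 5

```text
clock: 7.48
tool_pos: [0.3893, 0.2756, 0.2758]
eef_rot: [1.0, -0.017, -0.005, 0.003]
contact_force: [1.1, 1.3, -0.5]
opening: 0.568
```

Run:
```python
from h import *
log();st()
s=snapshot("side"); W=cloud(s)
for d in finder.masks_of(s,"pin")[:4]:
    w=W[d["pixels"]]; print(round(d["p"],2),np.round(np.nanmedian(w,0),3),np.round(np.nanmin(w,0),3),np.round(np.nanmax(w,0),3))
# lid grasp: handle measured ~; 10 mm toward -x
plan([(.5835,-.1195,.30,-.03,0),(.5835,-.1195,.226,-.03,0,3)])
```

```text
t 7.47 pos [0.3893 0.2756 0.2758] q [ 0.9998 -0.0166 -0.0046  0.0033] F [ 1.1  1.3 -0.5] op 0.568
0.89 [ 0.285 -0.494  0.022] [ 0.275 -0.537 -0.   ] [ 0.3   -0.482  0.056]
0.66 [ 0.206 -0.321  0.016] [ 0.182 -0.399 -0.003] [ 0.254 -0.231  0.076]
t 7.58 pos [0.392  0.2768 0.2792] q [ 9.999e-01 -1.680e-02  1.000e-04 -2.000e-04] F [ 1.4  0.6 -0.3] op 0.568
wp end row 8
wp end row 11
[2.6, 4.9, -0.3, 0.0, 0.0, 0.0, 2.5, 4.8, -0.2, 0.0, 0.0, 0.0, 2.6, 4.9, -0.3, 0.0, 0.0, 0.0, 2.5, 4.9, -0.2, 0.0, 0.0, 0.0, 2.6, 4.9, -0.3, 0.0, 0.0, 0.0, 2.5, 4.8, -0.3, 0.0, 0.0, 0.0, 2.6, 4.9, -0.2, 0.0, 0.0, 0.0, 2.6, 4.9, -0.3, 0.0, 0.0, 0.0]
[0.0, 0.0, 2.5, 0.0, 0.0, 0.0, 0.0, 0.0, 2.4, 0.0, 0.0, 0.0, 0.0, 0.0, 2.5, 0.0, 0.0, 0.0]
```

Request:
carry_out:
  motion: [2.6,4.9,-0.3,0.0,0.0,0.0,2.5,4.8,-0.2,0.0,0.0,0.0,2.6,4.9,-0.3,0.0,0.0,0.0,2.5,4.9,-0.2,0.0,0.0,0.0,2.6,4.9,-0.3,0.0,0.0,0.0,2.5,4.8,-0.3,0.0,0.0,0.0,2.6,4.9,-0.2,0.0,0.0,0.0,2.6,4.9,-0.3,0.0,0.0,0.0]

```text
clock: 8.57
tool_pos: [0.5819, -0.1221, 0.2948]
eef_rot: [1.0, -0.017, -0.005, 0.003]
contact_force: [0.4, 0.2, 0.2]
opening: 0.565
```

Run:
```python
from h import *
log();st()
s=snapshot("side"); W=cloud(s)
m=(abs(W[...,0]-.38)<.04)&(abs(W[...,1]-.24)<.07)&(W[...,2]<.1)&(W[...,2]>.006)
w=W[m]; print(len(w)); 
for a in np.arange(.17,.305,.01):
    k=w[abs(w[:,1]-a)<.005]; 
    if len(k): print(round(a,3),np.round(k.mean(0),3),np.round(k[:,2].max(),3))
t=snapshot("top")
W=cloud(s)
m=(W[...,2]>.178)&(W[...,2]<.2)&(abs(W[...,0]-.59)<.1)&(abs(W[...,1]+.12)<.03)
w=W[m]
if len(w)>9:print("handle",len(w),w.mean(0),w.min(0),w.max(0),cv2.minAreaRect((w[:,:2]*1000).astype(np.float32)))
a=cv2.resize(s["frame"][130:290,240:480,::-1],(600,400),interpolation=cv2.INTER_CUBIC)
cv2.imwrite("pics/d.png",a)
```

```text
t 8.57 pos [ 0.5819 -0.1221  0.2948] q [ 0.9998 -0.0165 -0.0051  0.0026] F [0.4 0.2 0.2] op 0.565
112
0.2 [0.383 0.202 0.006] 0.007
0.21 [0.384 0.211 0.007] 0.009
0.22 [0.385 0.22  0.008] 0.008
0.23 [0.384 0.229 0.007] 0.009
0.24 [0.385 0.239 0.009] 0.009
0.25 [0.385 0.252 0.008] 0.008
0.26 [0.384 0.263 0.027] 0.056
0.27 [0.385 0.269 0.034] 0.056
0.28 [0.388 0.276 0.054] 0.054
handle 228 [ 0.58894114 -0.12751053  0.18495952] [ 0.52816943 -0.13532803  0.17807273] [ 0.6569269  -0.11159915  0.19055003] ((592.6358642578125, -123.57071685791016), (21.463342666625977, 129.2425079345703), 87.54346466064453)
```

View pics/d.png

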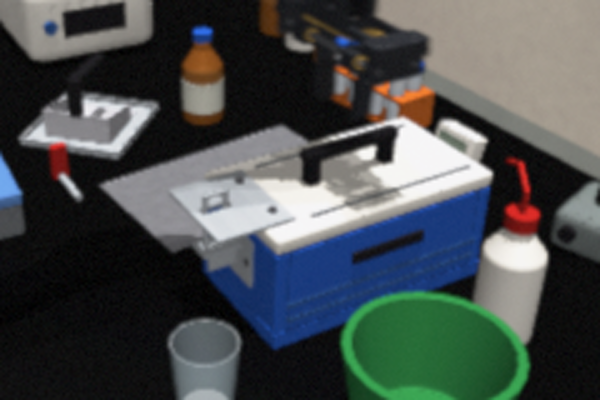

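Request:
carry_out:
  motion: [0,0,2.3,0,0,0,0,0,2.3,0,0,0,0,0,2.3,0,0,0,0,0,0,0,0,0]

```text
clock: 9.18
tool_pos: [0.5795, -0.12, 0.2247]
eef_rot: [1.0, -0.016, -0.007, 0.002]
contact_force: [-0.5, 0.8, 0.3]
opening: 0.57
```

Request:
carry_out:
  motion: [0,0,0,0,0,0,0,0,0,0,0,0,0,0,0,0,0,0,0,0,0,0,0,0]
  hand: 0
  grip_force: 60

```text
clock: 9.68
tool_pos: [0.5814, -0.1214, 0.2275]
eef_rot: [1.0, -0.017, -0.004, 0.003]
contact_force: [-1.0, 0.6, 2.6]
opening: 0.195
```

Request:
carry_out:
  motion: [0,0,-1,0,0,0,0,0,-1.5,0,0,0,0,0,-2,0,0,0,0,0,-2,0,0,0]

```text
clock: 10.18
tool_pos: [0.5816, -0.1208, 0.2932]
eef_rot: [1.0, -0.017, -0.004, 0.003]
contact_force: [-0.2, -0.8, -2.7]
opening: 0.201
```

Run:
```python
from h import *
log();st()
s=snapshot("side"); W=cloud(s)
for d in finder.masks_of(s,"lid")[:1]:
    w=W[d["pixels"]];w=w[~np.isnan(w[:,0])]; w=w[(w[:,2]>.15)&(w[:,2]<.24)&(w[:,0]>.38)&(w[:,0]<.75)&(w[:,1]<-.03)]
    for x in np.arange(.4,.76,.05):
        k=w[abs(w[:,0]-x)<.025]; print(round(x,2),len(k),np.round(np.percentile(k[:,2],[10,50,90]),3) if len(k) else 0)
plan([(.592,-.09,.29,-.03,0),(.592,.0,.27,-.03,0),(.592,.111,.17,-.03,0),(.592,.111,.118,-.03,0,4)])
```

```text
t 10.18 pos [ 0.5816 -0.1208  0.2932] q [ 0.9998 -0.0166 -0.0043  0.0031] F [-0.2 -0.8 -2.7] op 0.201
0.4 307 [0.213 0.214 0.215]
0.45 594 [0.204 0.214 0.215]
0.5 573 [0.204 0.21  0.214]
0.55 580 [0.204 0.21  0.218]
0.6 411 [0.203 0.209 0.211]
0.65 425 [0.203 0.209 0.221]
0.7 377 [0.203 0.209 0.21 ]
0.75 88 [0.207 0.208 0.21 ]
t 10.28 pos [ 0.5829 -0.1213  0.2947] q [ 0.9999 -0.0167 -0.0017  0.0036] F [ 1.1  0.3 -3.8] op 0.195
wp end row 1
wp end row 3
wp end row 6
wp end row 10
[0.8, -3.2, 0.4, 0.01, 0.0, 0.0, -0.1, -4.5, 1.0, 0.0, 0.0, 0.0, -0.2, -4.4, 1.1, 0.0, 0.0, 0.0, -0.1, -3.7, 3.3, 0.0, 0.0, 0.0, -0.1, -3.7, 3.4, 0.0, 0.0, 0.0, -0.1, -3.7, 3.3, 0.0, 0.0, 0.0, 0.0, 0.0, 1.3, 0.0, 0.0, 0.0, 0.0, 0.0, 1.3, 0.0, 0.0, 0.0]
[0.0, 0.0, 1.3, 0.0, 0.0, 0.0, 0.0, 0.0, 1.3, 0.0, 0.0, 0.0]
```

Request:
carry_out:
  motion: [0.8,-3.2,0.4,0.01,0.0,0.0,-0.1,-4.5,0.5,0.0,0.0,0.0,-0.2,-4.4,0.5,0.0,0.0,0.0,-0.1,-3.7,3.0,0.0,0.0,0.0,-0.1,-3.7,4.0,0.0,0.0,0.0,-0.1,-3.7,4.4,0.0,0.0,0.0,0.0,0.0,1.3,0.0,0.0,0.0,0.0,0.0,1.3,0.0,0.0,0.0]

```text
clock: 11.28
tool_pos: [0.5902, 0.111, 0.1376]
eef_rot: [1.0, -0.017, -0.004, -0.001]
contact_force: [1.3, -0.8, -3.9]
opening: 0.194
```

Request:
carry_out:
  motion: [0.0,0.0,1.3,0.0,0.0,0.0,0,0,0.6,0,0,0,0,0,0.4,0,0,0,0,0,0,0,0,0]

```text
clock: 11.78
tool_pos: [0.5902, 0.1112, 0.1165]
eef_rot: [1.0, -0.017, -0.004, -0.002]
contact_force: [-2.7, -0.5, 2.5]
opening: 0.194
```

Run:
```python
from h import *
log();st()
s=snapshot("side"); W=cloud(s)
d=finder.masks_of(s,"lid")[0]
w=W[d["pixels"]];w=w[~np.isnan(w[:,0])]; w=w[(w[:,2]>.02)&(w[:,2]<.07)&(w[:,1]>-.02)]
for x in np.arange(.4,.8,.05):
    k=w[abs(w[:,0]-x)<.025]; print(round(x,2),len(k),np.round(np.percentile(k[:,2],[10,50,90]),3) if len(k) else 0)
```

```text
t 11.78 pos [0.5902 0.1112 0.1165] q [ 0.9998 -0.017  -0.0038 -0.0019] F [-2.7 -0.5  2.5] op 0.194
0.4 152 [0.035 0.037 0.039]
0.45 346 [0.03  0.036 0.038]
0.5 285 [0.031 0.034 0.038]
0.55 210 [0.032 0.034 0.062]
0.6 102 [0.031 0.033 0.052]
0.65 121 [0.031 0.034 0.054]
0.7 100 [0.031 0.033 0.035]
0.75 68 [0.031 0.033 0.034]
```

Request:
carry_out:
  motion: [0,0,0,0,0,0,0,0,0,0,0,0,0,0,-2,0,0,0,0,0,-4,0,0,0,0,0,-5,0,0,0,0,0,-5,0,0,0]
  hand: 6

```text
clock: 12.62
tool_pos: [0.5913, 0.111, 0.2783]
eef_rot: [1.0, -0.017, -0.004, -0.002]
contact_force: [-0.1, -0.4, -0.3]
opening: 0.686
```

Run:
```python
from h import *
log()
for l in open("log.jsonl"):
    a=json.loads(l); print(np.round(a[0],3),np.round(a[1],3),np.round(R.from_quat(a[2]).as_matrix()[:,0],2))
s=snapshot("top"); W=cloud(s)
d=finder.masks_of(s,"lid")[0]; w=W[d["pixels"]]; w=w[(w[:,2]>.025)&(w[:,2]<.045)]
print("lid",cv2.minAreaRect((w[:,:2]*1000).astype(np.float32)),np.median(w[:,2]))
m=(W[...,2]>.085)&(W[...,2]<.12)&(abs(W[...,0]-.49)<.08)&(abs(W[...,1]-.4)<.08)
print("bar",cv2.minAreaRect((W[m][:,:2]*1000).astype(np.float32)),W[m].mean(0))
f=s["frame"][90:310,140:500,::-1]
cv2.imwrite("pics/e.png",cv2.resize(s["frame"][115:235,300:370,::-1],(350,600),interpolation=cv2.INTER_CUBIC))
for n in ["ice0","chest"]:
  for d in finder.masks_of(s,n)[:8]:
    w=W[d["pixels"]]; print(n,round(d["p"],2),np.round(np.nanmedian(w,0),3),int(d["pixels"].sum()))
plan([(.4895,.3998,.24,.766,0),(.4895,.3998,.140,.766,0,3)])
```

```text
[ 1.278  0.689 -0.195  1.565  0.157  0.903 -0.215] [ 0.201 -0.592  0.303] [ 0.95  0.32 -0.  ]
[ 0.062  0.444 -0.028  2.145  0.019  0.55  -1.574] [ 0.421 -0.063  0.3  ] [ 1.   -0.02  0.  ]
[ 0.066  0.573 -0.019  2.224  0.032  0.343 -1.585] [ 0.419 -0.068  0.233] [ 1.   -0.03  0.  ]
[-0.721  0.889  0.024  2.225 -0.47   0.043 -1.841] [0.367 0.254 0.096] [ 1.   -0.03 -0.01]
[-0.751  0.91   0.063  2.145 -0.474  0.112 -1.844] [0.387 0.274 0.089] [ 1.   -0.03 -0.01]
[-0.945  0.576  0.369  2.04  -0.356  0.599 -1.935] [0.389 0.276 0.276] [ 1.   -0.03 -0.01]
[-0.045  0.678  0.303  1.678 -0.246  0.833 -1.241] [ 0.582 -0.122  0.295] [ 1.   -0.03 -0.01]
[-0.048  0.678  0.304  1.683 -0.248  0.825 -1.242] [ 0.582 -0.121  0.293] [ 1.   -0.03 -0.01]
[-0.379  0.937  0.213  1.771 -0.389  0.483 -1.507] [0.59  0.111 0.117] [ 1.   -0.03 -0.01]
[-0.447  0.712  0.336  1.677 -0.309  0.812 -1.576] [0.591 0.111 0.278] [ 1.   -0.03 -0.01]
lid ((574.571044921875, 99.90716552734375), (139.37240600585938, 350.94580078125), 87.25540924072266) 0.033958512740531875
bar ((496.4669494628906, 405.54620361328125), (91.17623901367188, 20.86764907836914), 42.945716857910156) [0.4977491  0.40536907 0.10335405]
ice0 0.64 [ 0.659 -0.08   0.043] 80
ice0 0.64 [ 0.698 -0.147  0.043] 70
ice0 0.64 [ 0.699 -0.103  0.044] 60
ice0 0.51 [ 0.658 -0.124  0.043] 68
ice0 0.47 [ 0.61  -0.139  0.043] 62
ice0 0.43 [ 0.659 -0.163  0.043] 76
chest 0.82 [ 0.58  -0.125  0.037] 4391
chest 0.46 [ 0.611 -0.139  0.043] 68
t 12.82 pos [0.5917 0.1112 0.2773] q [ 0.9999 -0.0166 -0.0026 -0.0024] F [ 0.4 -0.4 -0.4] op 0.678
wp end row 6
wp end row 9
[-1.9, -4.7, 0.7, 0.0, 0.0, -0.13, -1.2, -5.0, 0.6, 0.0, 0.0, -0.14, -0.5, -5.1, 0.7, 0.0, 0.0, -0.13, 0.1, -5.1, 0.6, 0.0, 0.0, -0.13, 0.8, -5.0, 0.7, -0.01, 0.0, -0.14, 1.5, -4.9, 0.6, 0.0, 0.0, -0.13, 0.0, 0.0, 3.3, 0.0, 0.0, 0.0, 0.0, 0.0, 3.3, 0.0, 0.0, 0.0]
[0.0, 0.0, 3.4, 0.0, 0.0, 0.0]
```

View pics/e.png

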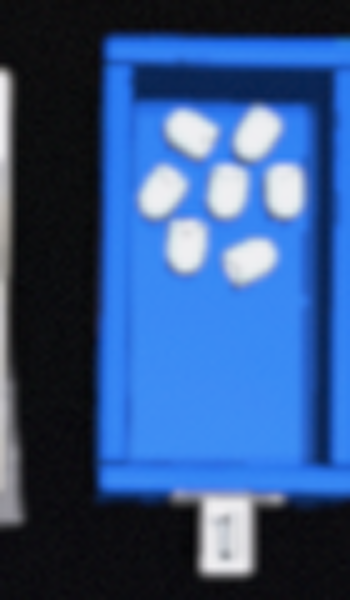

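```bash
cat > kin.py <<'E'
from h import *
import itertools
from scipy.optimize import least_squares
D=[json.loads(l) for l in open("log.jsonl")]
LIM=np.array([[-3.01,3.01],[-.46,2.08],[-1.47,1.51],[.13,2.56],[-1,4.14],[.04,2.09],[-2.66,2.66]])
def fk(q,p,s):
    d1,L1,L2,L3,a,b,c,e,b0=p; r=R.from_euler('z',s[0]*q[0]+b0); t=np.array([0,0,d1])+r.apply([e,0,0])
    r=r*R.from_euler('y',q[1])*R.from_euler('z',s[1]*q[2]); t=t+r.apply([a,0,L1])
    r=r*R.from_euler('y',q[3]); t=t+r.apply([-a,0,0])
    r=r*R.from_euler('z',s[2]*q[4]); t=t+r.apply([0,0,L2]); r=r*R.from_euler('y',q[5]); t=t+r.apply([b,0,0])
    r=r*R.from_euler('z',s[3]*q[6]+c); t=t+r.apply([0,0,L3]); return t,r
def res(p,s): 
    o=[]
    for q,x,o4 in D:
        t,r=fk(q,p,s); o+=list((t-x)*10)+list((R.from_quat(o4).inv()*r).as_rotvec())
    return np.array(o)
def fit():
    best=None
    for s in itertools.product([1,-1],repeat=4):
        for c in (1.57,-1.57):
            f=least_squares(res,[.33,.4,.4,.2,0,0,c,0,0],args=(s,))
            if best is None or f.cost<best[0]: best=(f.cost,f.x,s)
    return best
def ik(t,r,p,s,q0,n=6):
    rng=np.random.default_rng(0); out=None
    for k in range(n):
        g=np.clip(np.array(q0)+(rng.normal(0,.5,7) if k else 0),LIM[:,0]+.05,LIM[:,1]-.05)
        def F(q):
            x,rr=fk(q,p,s); return np.r_[(x-t)*10,(r.inv()*rr).as_rotvec(),.01*(q-q0)]
        f=least_squares(F,g,bounds=(LIM[:,0]+.03,LIM[:,1]-.03))
        x,rr=fk(f.x,p,s); e=(np.linalg.norm(x-t),(r.inv()*rr).magnitude())
        if out is None or e[0]*10+e[1]<out[1][0]*10+out[1][1]: out=(f.x,e)
    return out
E
python3 - <<'E'
from kin import *
b=fit(); print(b[0],np.round(b[1],4),b[2]); 
json.dump([list(b[1]),list(b[2])],open("kin.json","w"))
p,s=b[1],b[2]
lip=np.array([.4965,-.38,.135])
for flip in (0,1):
  for hd in (0,-.3,-.65,-1,-1.57,-2.2):
    o=[]
    for th in (0,.6,1.05,1.3):
        h=np.array([np.cos(hd),np.sin(hd),0]); 
        L=lip-.015*h
        t=L+h*(-.067*np.cos(th)+.137*np.sin(th))+np.array([0,0,.067*np.sin(th)+.137*np.cos(th)])
        r=Rt(hd,th)*R.from_euler('z',np.pi*flip)
        q,e=ik(t,r,p,s,[.65,.8,.1,1.6,0,.8,-1.57+3*flip])
        o.append(f"{e[0]*1000:.0f}mm/{e[1]:.2f}")
    print(flip,hd,o,np.round(q,2))
E
```

```text
0.02840817918698327 [ 2.1090e-01  5.6080e-01  3.4280e-01  1.2350e-01 -4.0000e-04 -3.2000e-03
  1.4869e+00  2.4000e-03 -8.3900e-02] (-1, -1, -1, -1)
0 0 ['0mm/0.00', '0mm/0.00', '0mm/0.00', '0mm/0.00'] [ 0.18  1.21  0.68  0.96  0.28  2.06 -0.75]
0 -0.3 ['0mm/0.00', '0mm/0.00', '0mm/0.00', '7mm/0.20'] [ 0.18  1.27  0.94  0.92  0.    2.06 -0.72]
0 -0.65 ['0mm/0.00', '0mm/0.00', '3mm/0.08', '12mm/0.35'] [ 0.56  1.11  0.01  0.92 -0.    2.06 -1.64]
0 -1 ['0mm/0.00', '0mm/0.00', '0mm/0.00', '7mm/0.21'] [ 0.95  1.27 -0.94  0.92 -0.    2.06 -2.58]
0 -1.57 ['0mm/0.00', '0mm/0.00', '0mm/0.00', '0mm/0.00'] [ 0.86  1.09 -0.17  1.11 -0.67  1.97 -2.35]
0 -2.2 ['0mm/0.00', '0mm/0.00', '0mm/0.00', '0mm/0.00'] [ 1.07  0.96 -0.33  1.54 -0.97  1.37 -2.38]
1 0 ['0mm/0.00', '0mm/0.00', '0mm/0.00', '0mm/0.00'] [0.18 1.21 0.68 0.96 0.28 2.06 2.4 ]
1 -0.3 ['0mm/0.00', '0mm/0.00', '0mm/0.00', '7mm/0.20'] [0.18 1.27 0.94 0.92 0.   2.06 2.42]
1 -0.65 ['0mm/0.00', '0mm/0.00', '3mm/0.08', '12mm/0.35'] [0.56 1.11 0.01 0.92 0.   2.06 1.5 ]
1 -1 ['0mm/0.00', '0mm/0.00', '0mm/0.00', '7mm/0.21'] [ 0.95  1.27 -0.94  0.92 -0.    2.06  0.56]
1 -1.57 ['0mm/0.00', '0mm/0.00', '0mm/0.00', '0mm/0.00'] [ 0.88  1.09 -0.21  1.11 -0.66  1.95  0.77]
1 -2.2 ['0mm/0.00', '0mm/0.00', '0mm/0.00', '0mm/0.00'] [ 1.07  0.96 -0.33  1.54 -0.97  1.37  0.76]
```

Run:
```python
from kin import *
p,s=json.load(open("kin.json"))
print("resid mm/rad",np.round(np.abs(res(p,s)).reshape(-1,6).max(1),3))
t=snapshot("top"); W=cloud(t)
m=(abs(W[...,2]-.125)<.006)&(abs(W[...,0]-.59)<.17)&(abs(W[...,1]+.12)<.1)
r=cv2.minAreaRect((W[m][:,:2]*1000).astype(np.float32)); print("rim",r,m.sum())
f=(abs(W[...,2]-.02)<.005)&(abs(W[...,0]-.59)<.14)&(abs(W[...,1]+.12)<.075); w=W[f]; print("floor x,y range",np.percentile(w[:,:2],[0.5,99.5],axis=0))
for y in np.arange(-.45,-.95,-.05):
    k=W[(abs(W[...,1]-y)<.025)&(abs(W[...,0]-.5)<.2)]; print(round(y,2),np.round(k[:,2].max(),3) if len(k) else None,end="; ")
print()
C=np.array([.594,-.12]); hd=-.03; h=np.array([np.cos(hd),np.sin(hd)])
for flip in (0,1):
  q0=[.2,.7,.1,1.7,0,.7,-1.6+3.2*flip]
  for (sx,z,nose,hh) in ((-.066,.2,0,hd),(-.066,.021,0,hd),(.067,.021,0,hd),(.067,.03,-.2,hd),(.06,.05,-.35,hd),(.04,.15,-.45,hd),(.04,.15,-.6,hd)):
    o=np.r_[C+h*sx,z]; u=np.r_[h,0]
    tt=o+u*(-.006*np.cos(nose)+.137*np.sin(nose))+np.array([0,0,.006*np.sin(nose)+.137*np.cos(nose)])
    q,e=ik(tt,Rt(hd,nose)*R.from_euler('z',np.pi*flip),p,s,q0); print(flip,sx,z,nose,f"{e[0]*1000:.0f}mm/{e[1]:.2f}",np.round(q,2))
```

```text
resid mm/rad [0.06  0.101 0.105 0.067 0.046 0.032 0.038 0.036 0.064 0.065]
rim ((594.615234375, -120.81566619873047), (164.90798950195312, 296.224853515625), 88.2585678100586) 1383
floor x,y range [[ 0.47168331 -0.18823615]
 [ 0.72621331 -0.05680306]]
-0.45 0.122; -0.5 0.055; -0.55 0.056; -0.6 0.163; -0.65 0.167; -0.7 0.166; -0.75 0.165; -0.8 0.307; -0.85 0.308; -0.9 0.143; 
0 -0.066 0.2 0 0mm/0.00 [ 0.15  0.53 -0.02  1.8   0.01  0.81 -1.47]
0 -0.066 0.021 0 0mm/0.00 [ 0.15  0.8  -0.02  1.96  0.05  0.38 -1.51]
0 0.067 0.021 0 0mm/0.00 [ 0.11  0.92 -0.01  1.54  0.02  0.67 -1.52]
0 0.067 0.03 -0.2 0mm/0.00 [ 0.14  0.87 -0.05  1.71  0.02  0.36 -1.51]
0 0.06 0.05 -0.35 0mm/0.00 [ 0.18  0.82 -0.09  1.85  0.05  0.14 -1.52]
0 0.04 0.15 -0.45 0mm/0.00 [ 0.23  0.63 -0.14  1.91  0.03  0.16 -1.5 ]
0 0.04 0.15 -0.6 2mm/0.08 [ 0.35  0.65 -0.31  1.98  1.21  0.07 -2.63]
1 -0.066 0.2 0 0mm/0.00 [ 0.14  0.53  0.    1.8  -0.    0.81  1.68]
1 -0.066 0.021 0 0mm/0.00 [ 0.14  0.8  -0.01  1.96  0.02  0.38  1.66]
1 0.067 0.021 0 0mm/0.00 [ 0.1   0.92  0.    1.54 -0.    0.67  1.64]
1 0.067 0.03 -0.2 0mm/0.00 [ 0.14  0.87 -0.04  1.71 -0.    0.36  1.65]
1 0.06 0.05 -0.35 0mm/0.00 [ 0.18  0.82 -0.09  1.85  0.02  0.14  1.65]
1 0.04 0.15 -0.45 0mm/0.00 [ 0.22  0.63 -0.14  1.91  0.    0.16  1.67]
1 0.04 0.15 -0.6 0mm/0.00 [ 0.66  0.79 -0.89  2.01  1.82  0.49  0.  ]
```

Run:
```python
from h import *
plan([(.56,.2,.27,1.283,0),(.52,.31,.25,2.595,0),(.4895,.400,.24,3.908,0),(.4895,.400,.140,3.908,0,3)],astep=.178)
```

```text
t 12.88 pos [0.591  0.1112 0.2758] q [ 0.9999 -0.0165 -0.0041 -0.0021] F [-0.2  1.  -0.1] op 0.682
wp end row 8
wp end row 16
wp end row 24
wp end row 27
[-0.4, -1.1, 0.1, 0.0, 0.0, -0.16, -0.3, -1.2, 0.1, 0.0, 0.0, -0.17, 0.0, -1.1, 0.0, 0.0, 0.0, -0.16, 0.1, -1.2, 0.1, 0.0, 0.0, -0.17, 0.4, -1.1, 0.1, -0.01, 0.0, -0.16, 0.5, -1.1, 0.1, 0.0, 0.0, -0.17, 0.7, -0.9, 0.0, 0.0, 0.0, -0.16, 0.8, -0.9, 0.1, 0.0, 0.0, -0.17]
[1.2, -0.9, 0.2, 0.0, 0.0, -0.16, 1.3, -0.6, 0.3, 0.0, 0.0, -0.17, 1.4, -0.5, 0.2, 0.0, 0.0, -0.16, 1.4, -0.2, 0.3, 0.0, 0.0, -0.16, 1.5, 0.1, 0.2, 0.0, 0.0, -0.17, 1.4, 0.2, 0.3, 0.0, 0.0, -0.16, 1.4, 0.5, 0.2, 0.0, 0.0, -0.16, 1.3, 0.7, 0.3, 0.0, 0.0, -0.17]
[0.9, 0.8, 0.1, 0.0, 0.0, -0.16, 0.8, 0.9, 0.1, 0.0, 0.0, -0.17, 0.6, 1.0, 0.2, 0.0, 0.0, -0.16, 0.4, 1.1, 0.1, 0.0, 0.0, -0.17, 0.3, 1.2, 0.1, 0.0, 0.0, -0.16, 0.0, 1.1, 0.1, 0.0, 0.0, -0.16, -0.1, 1.2, 0.1, 0.0, 0.0, -0.17, -0.3, 1.2, 0.2, 0.0, 0.0, -0.16]
[0.0, 0.0, 3.3, 0.0, 0.0, 0.0, -0.1, 0.0, 3.3, 0.0, 0.0, 0.0, 0.0, 0.0, 3.4, 0.0, 0.0, 0.0]
```

Request:
carry_out:
  motion: [-0.4,-1.1,0.1,0.0,0.0,-0.16,-0.3,-1.2,0.1,0.0,0.0,-0.17,0.0,-1.1,0.0,0.0,0.0,-0.16,0.1,-1.2,0.1,0.0,0.0,-0.17,0.4,-1.1,0.1,-0.01,0.0,-0.16,0.5,-1.1,0.1,0.0,0.0,-0.17,0.7,-0.9,0.0,0.0,0.0,-0.16,0.8,-0.9,0.1,0.0,0.0,-0.17]

```text
clock: 13.88
tool_pos: [0.5592, 0.2001, 0.2681]
eef_rot: [0.798, 0.602, -0.003, 0.0]
contact_force: [0.1, -0.5, -0.7]
opening: 0.682
```

Request:
carry_out:
  motion: [1.2,-0.9,0.2,0.0,0.0,-0.16,1.3,-0.6,0.3,0.0,0.0,-0.17,1.4,-0.5,0.2,0.0,0.0,-0.16,1.4,-0.2,0.3,0.0,0.0,-0.16,1.5,0.1,0.2,0.0,0.0,-0.17,1.4,0.2,0.3,0.0,0.0,-0.16,1.4,0.5,0.2,0.0,0.0,-0.16,1.3,0.7,0.3,0.0,0.0,-0.17]

```text
clock: 14.88
tool_pos: [0.5188, 0.3098, 0.2478]
eef_rot: [0.266, 0.964, -0.003, -0.002]
contact_force: [-0.5, -0.1, -0.9]
opening: 0.682
```

Request:
carry_out:
  motion: [0.9,0.8,0.1,0.0,0.0,-0.16,0.8,0.9,0.1,0.0,0.0,-0.17,0.6,1.0,0.2,0.0,0.0,-0.16,0.4,1.1,0.1,0.0,0.0,-0.17,0.3,1.2,0.1,0.0,0.0,-0.16,0.0,1.1,0.1,0.0,0.0,-0.16,-0.1,1.2,0.1,0.0,0.0,-0.17,-0.3,1.2,0.2,0.0,0.0,-0.16]

```text
clock: 15.88
tool_pos: [0.4885, 0.3997, 0.2375]
eef_rot: [-0.376, 0.927, -0.002, -0.003]
contact_force: [-0.1, 0.3, -0.3]
opening: 0.683
```

Run:
```python
from h import *
log(); print(np.round(monitor.get_state()["q"],2))
s=snapshot("side"); W=cloud(s)
m=(W[...,2]>.083)&(W[...,2]<.115)&(abs(W[...,0]-.49)<.08)&(abs(W[...,1]-.4)<.08)
print("bar side",cv2.minAreaRect((W[m][:,:2]*1000).astype(np.float32)),W[m].mean(0),W[m].max(0),m.sum())
plan([(.4895,.400,.140,3.908,0,3)])
```

```text
[-0.38  0.87 -0.73  1.59  0.67  0.96  1.01]
bar side ((487.215087890625, 392.9322204589844), (108.30189514160156, 22.767534255981445), 44.072872161865234) [0.48310759 0.38524649 0.09896823] [0.53111562 0.43740159 0.10778715] 127
t 15.93 pos [0.4873 0.4014 0.2372] q [-3.789e-01  9.254e-01 -5.000e-04 -3.300e-03] F [-1.9  2.  -1.1] op 0.68
wp end row 3
[0.0, -0.1, 3.2, 0.0, 0.0, 0.0, -0.1, -0.1, 3.3, 0.0, 0.0, 0.01, 0.0, -0.1, 3.2, 0.0, -0.01, 0.0]
```

Request:
carry_out:
  motion: [0.1,0.1,3.2,0.0,0.0,0.0,0.1,0.0,3.3,0.0,0.0,0.01,0.0,0.0,3.2,0.0,-0.01,0.0,0,0,0,0,0,0]

```text
clock: 16.42
tool_pos: [0.4855, 0.3968, 0.139]
eef_rot: [-0.368, 0.93, -0.001, -0.0]
contact_force: [0.1, -0.7, 0.3]
opening: 0.677
```

Request:
carry_out:
  motion: [0,0,0,0,0,0,0,0,0,0,0,0,0,0,0,0,0,0,0,0,0,0,0,0]
  hand: 0
  grip_force: 60

```text
clock: 16.92
tool_pos: [0.4872, 0.399, 0.1427]
eef_rot: [-0.369, 0.93, 0.001, 0.004]
contact_force: [0.8, -0.5, -0.3]
opening: 0.252
```

Request:
carry_out:
  motion: [0,0,-2,0,0,0,0,0,-4,0,0,0,0,0,-5,0,0,0,0,0,-3,0,0,0,0,0,0,0,0,0]

```text
clock: 17.55
tool_pos: [0.4865, 0.3997, 0.2856]
eef_rot: [-0.369, 0.93, 0.002, 0.006]
contact_force: [0.2, 0.7, -1.8]
opening: 0.223
```

Run:
```python
from h import *
log(); s0=st()
s=snapshot("side"); W=cloud(s); t=snapshot("top"); Wt=cloud(t)
T=np.array(s0["tool_pos"]); r=R.from_quat(s0["eef_rot"])
F=np.diag([-1.,1,-1])  # scoop axes in tool: x=-tx, y=ty, z=-tz
for nm,A in (("side",W),("top",Wt)):
    w=A[(np.abs(A-[.49,.4,.18])<[.1,.1,.09]).all(-1)]
    l=r.inv().apply(w-T)@F*1000   # tool->scoop axes, origin at TCP
    for z0 in range(-150,-60,10):
        k=l[abs(l[:,2]-z0)<5]; 
        if len(k)>4: print(nm,z0,len(k),"x",np.round(np.percentile(k[:,0],[1,99])),"y",np.round(np.percentile(k[:,1],[1,99])))
    fl=l[(l[:,2]<-125)&(l[:,2]>-150)]; 
    if len(fl)>20:
        c=np.linalg.lstsq(np.c_[fl[:,:2],np.ones(len(fl))],fl[:,2],rcond=None)[0]; print("floor plane",np.round(c,3),len(fl))
cv2.imwrite("pics/f.png",np.hstack([cv2.resize(s["frame"][90:220,220:350,::-1],(400,400)),cv2.resize(t["frame"][160:250,150:240,::-1],(400,400))]))
```

```text
t 17.55 pos [0.4865 0.3997 0.2856] q [-0.3687  0.9295  0.0018  0.0058] F [ 0.2  0.7 -1.8] op 0.223
side -140 83 x [-57.  66.] y [-57.  54.]
side -130 94 x [-56.  33.] y [-57.  53.]
side -120 98 x [-57.  33.] y [-57.  53.]
side -110 97 x [-55.  23.] y [-57.  54.]
side -100 79 x [-56. -11.] y [-57.  53.]
side -90 18 x [-56. -46.] y [-14.   7.]
side -80 15 x [-55. -49.] y [-14.   6.]
side -70 17 x [-54. -47.] y [-14.  10.]
floor plane [-5.30000e-02 -0.00000e+00 -1.35669e+02] 177
```

View pics/f.png

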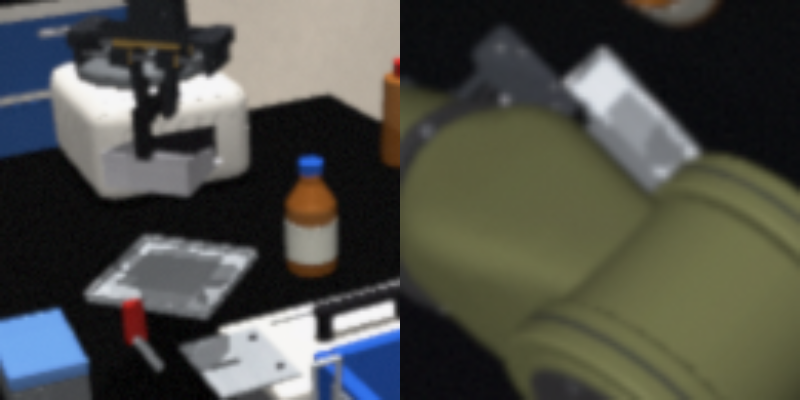

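Run:
```python
from h import *
plan([(.50,.30,.33,3.6,0),(.5251,-.1187,.33,3.1116,0),(.5251,-.1187,.27,3.1116,0,2)])
```

```text
t 17.65 pos [0.4859 0.3979 0.2818] q [-0.3687  0.9295  0.      0.0028] F [ 0.4 -1.5 -2.8] op 0.219
wp end row 2
wp end row 9
wp end row 11
[2.8, -4.1, -2.4, 0.0, 0.0, 0.15, 2.2, -4.4, -2.4, 0.0, 0.01, 0.15, 2.3, -5.5, 0.0, 0.0, 0.0, 0.07, 1.9, -5.7, 0.0, 0.0, 0.0, 0.07, 1.5, -5.8, 0.0, 0.0, 0.0, 0.07, 1.2, -5.9, 0.0, 0.0, 0.0, 0.07, 0.7, -5.9, 0.1, 0.0, 0.0, 0.07, 0.2, -6.0, 0.0, 0.0, 0.0, 0.07]
[-0.1, -6.0, 0.0, 0.0, 0.0, 0.07, 0.0, 0.0, 3.0, 0.0, 0.0, 0.0, 0.0, 0.0, 3.0, 0.0, 0.0, 0.0]
```

Request:
carry_out:
  motion: [2.8,-4.1,-2.4,0.0,0.0,0.15,2.2,-4.4,-2.4,0.0,0.01,0.15,2.3,-5.5,0.0,0.0,0.0,0.07,1.9,-5.7,0.0,0.0,0.0,0.07,1.5,-5.8,0.0,0.0,0.0,0.07,1.2,-5.9,0.0,0.0,0.0,0.07,0.7,-5.9,0.1,0.0,0.0,0.07,0.2,-6.0,0.0,0.0,0.0,0.07]

```text
clock: 18.65
tool_pos: [0.5209, -0.0602, 0.3279]
eef_rot: [-0.017, 1.0, -0.001, -0.003]
contact_force: [0.6, 0.4, -1.0]
opening: 0.218
```

Request:
carry_out:
  motion: [-0.1,-6.0,0.0,0.0,0.0,0.07,0.0,0.0,2.0,0.0,0.0,0.0,0,0,0,0,0,0,0,0,0,0,0,0]

```text
clock: 19.15
tool_pos: [0.5249, -0.1167, 0.3094]
eef_rot: [0.016, 1.0, -0.0, -0.002]
contact_force: [0.7, 0.0, -1.7]
opening: 0.221
```

```bash
cat > sc.py <<'E'
from h import *
F=np.diag([-1.,1,-1])
C=np.array([.5946,-.1208,0]); RC=R.from_euler('z',-.03)
def scan(cams=("side",),show=True):
    s0=st(); T=np.array(s0["tool_pos"]); r=R.from_quat(s0["eef_rot"])
    print("tcp in chest",np.round(RC.inv().apply(T-C),4),"q",np.round(s0["q"],2))
    for c in cams:
        s=snapshot(c); W=cloud(s); l=(r.inv().apply((W-T).reshape(-1,3))@F*1000)
        l=l[~np.isnan(l[:,0])]
        k=l[(abs(l[:,0])<90)&(abs(l[:,1])<75)&(l[:,2]<-90)&(l[:,2]>-150)]
        f=k[k[:,2]<-128]; b=k[(k[:,2]>-128)&(k[:,2]<-100)]
        print(c,len(k),"low x",np.round(np.percentile(f[:,0],[1,50,99])) if len(f) else 0,"wall x",np.round(np.percentile(b[:,0],[1,99])) if len(b) else 0,"y",np.round(np.percentile(k[:,1],[1,99])) if len(k) else 0,"zmin",np.round(np.percentile(k[:,2],2),1) if len(k) else 0)
    return s0
E
python3 - <<'E'
from sc import *
log(); scan(("side","top"))
E
```

```text
t 19.15 pos [ 0.5249 -0.1167  0.3094] q [ 1.630e-02  9.999e-01 -5.000e-04 -2.100e-03] F [ 0.7  0.  -1.7] op 0.221
tcp in chest [-0.0698  0.002   0.3094] q [ 0.52  0.62 -0.63  1.81  0.47  0.87  1.2 ]
side 1061 low x [-51.  15.  66.] wall x [-52.  37.] y [-57.  54.] zmin -141.7
top 323 low x [-50. -22.  65.] wall x [-51.  38.] y [-24.  56.] zmin -143.6
```

Request:
carry_out:
  motion: [0.7,-0.1,2,0,0,0,0,0,4,0,0,0,0,0,4,0,0,0,0,0,3,0,0,0,0,0,1.5,0,0,0,0,0,0,0,0,0]

```text
clock: 20.0
tool_pos: [0.5176, -0.1185, 0.1644]
eef_rot: [0.017, 1.0, -0.001, -0.002]
contact_force: [-0.9, -0.5, -1.6]
opening: 0.219
```

Run:
```python
from sc import *
log(); scan(("side","top"))
t=snapshot("side")
cv2.imwrite("pics/g.png",cv2.resize(t["frame"][140:280,280:460,::-1],(720,560),interpolation=cv2.INTER_CUBIC))
```

```text
t 20.0 pos [ 0.5176 -0.1185  0.1644] q [ 0.0169  0.9999 -0.001  -0.0019] F [-0.9 -0.5 -1.6] op 0.219
tcp in chest [-0.077  -0.      0.1644] q [ 0.41  0.82 -0.46  1.95  0.69  0.54  1.01]
side 437 low x [-72. -69.  88.] wall x [-74.  84.] y [-74.  66.] zmin -148.3
top 318 low x [-70. -21.  87.] wall x [-71.  78.] y [-53.  64.] zmin -148.1
```

View pics/g.png

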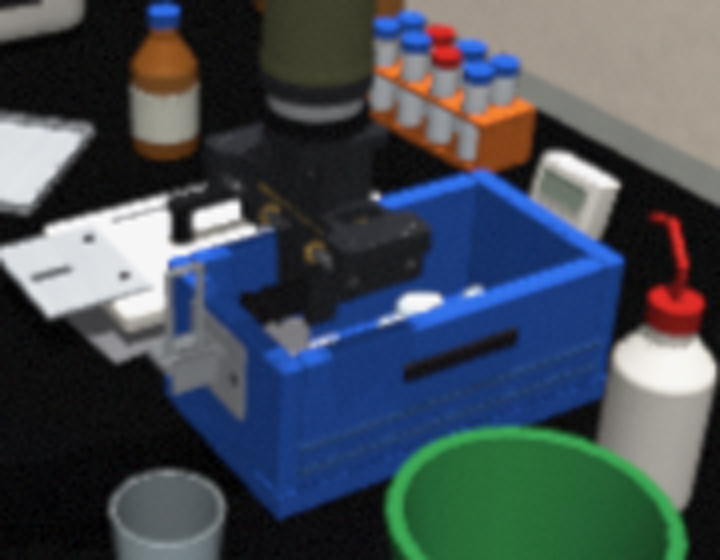

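Request:
carry_out:
  motion: [0,0,0.2,0,0,0,0,0,0.2,0,0,0,0,0,0,0,0,0]

```text
clock: 20.52
tool_pos: [0.5177, -0.1192, 0.1613]
eef_rot: [0.018, 1.0, -0.001, -0.001]
contact_force: [-1.2, -0.2, 5.4]
opening: 0.22
```

Run:
```python
from h import *
st()
```

```text
t 20.52 pos [ 0.5177 -0.1192  0.1613] q [ 0.0175  0.9998 -0.0013 -0.0011] F [-1.2 -0.2  5.4] op 0.22
```

Request:
carry_out:
  motion: [-1.2,0,0,0,0,0,-1.6,0,0,0,0,0,-1.6,0,0,0,0,0,-1.6,0,0,0,0,0,-1.6,0,0,0,0,0,-1.6,0,0,0,0,0,-1.5,0,0,0,0,0,-1.4,0,0,0,0,0]

```text
clock: 21.52
tool_pos: [0.6374, -0.1232, 0.1615]
eef_rot: [0.017, 1.0, -0.001, -0.003]
contact_force: [-7.1, -0.5, 10.9]
opening: 0.22
```

Request:
carry_out:
  motion: [-1.0,0,0,0,0,0,-0.5,0,0,0,0,0,0,0,0,0,0,0]

```text
clock: 21.9
tool_pos: [0.6502, -0.1235, 0.1616]
eef_rot: [0.018, 1.0, -0.002, -0.006]
contact_force: [-13.3, 0.9, 17.1]
opening: 0.221
```

Run:
```python
from sc import *
log(); scan(())
t=snapshot("top")
a=cv2.resize(t["frame"][115:235,300:370,::-1],(350,600),interpolation=cv2.INTER_CUBIC)
t=snapshot("side")
b=cv2.resize(t["frame"][150:270,320:440,::-1],(450,450),interpolation=cv2.INTER_CUBIC)
o=np.zeros((600,800,3),np.uint8); o[:,:350]=a; o[:450,350:]=b
cv2.imwrite("pics/i.png",o)
```

```text
t 21.9 pos [ 0.6502 -0.1235  0.1616] q [ 0.0176  0.9998 -0.0015 -0.0056] F [-13.3   0.9  17.1] op 0.221
tcp in chest [ 0.0557 -0.001   0.1616] q [ 0.38  0.96 -0.52  1.53  0.6   0.83  1.16]
```

View pics/i.png

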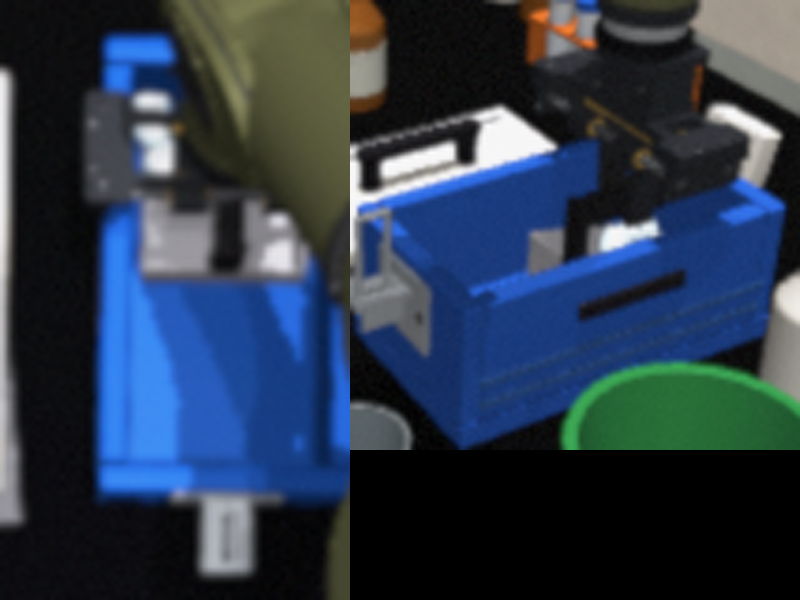

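Request:
carry_out:
  motion: [-0.4,0,-0.1,0,0,0,-0.4,0,0,0,0,0,-0.3,0,0,0,0,0,0,0,0,0,0,0]

```text
clock: 22.5
tool_pos: [0.6542, -0.1234, 0.1635]
eef_rot: [0.017, 1.0, -0.002, -0.014]
contact_force: [-31.9, 1.9, 38.2]
opening: 0.224
```

Run:
```python
from sc import *
log(); s=scan(())
T=np.array(s["tool_pos"]); b=T+R.from_quat(s["eef_rot"]).apply([.05,0,.1395]); print(b, RC.inv().apply(b-C))
plan([(b[0],b[1],.021,3.1116,.3,5),(b[0]-.004,b[1],.14,3.1116,.3,3)],off=(.05,0,.1395))
```

```text
t 22.5 pos [ 0.6542 -0.1234  0.1635] q [ 0.0175  0.9997 -0.0025 -0.0141] F [-31.9   1.9  38.2] op 0.224
tcp in chest [ 0.0597 -0.0008  0.1635] q [ 0.38  0.97 -0.53  1.5   0.58  0.87  1.18]
[ 0.60032776 -0.12229339  0.02550158] [ 0.00576998 -0.00132091  0.02550158]
t 22.5 pos [ 0.6542 -0.1234  0.1635] q [ 0.0175  0.9997 -0.0025 -0.0141] F [-31.9   1.9  38.2] op 0.224
wp end row 5
wp end row 8
[0.9, 0.0, -0.2, 0.0, -0.07, 0.0, 1.0, 0.0, -0.2, 0.0, -0.06, 0.0, 0.9, 0.0, -0.2, 0.0, -0.07, 0.0, 0.9, -0.1, -0.2, -0.01, -0.06, 0.0, 1.0, 0.0, -0.2, 0.0, -0.07, 0.0, -1.1, 0.0, -3.8, 0.0, 0.0, 0.0, -1.0, 0.0, -3.9, 0.0, 0.0, 0.0, -1.1, 0.1, -3.8, 0.0, 0.0, 0.0]
```

Request:
carry_out:
  motion: [1.3,0.0,-0.4,0.0,-0.06,0.0,1.0,0.0,-0.2,0.0,-0.06,0.0,0.9,0.0,-0.2,0.0,-0.07,0.0,0.9,0,-0.2,0,-0.06,0.0,1.0,0.0,-0.2,0.0,-0.07,0.0,0,0,0,0,0,0]

```text
clock: 23.25
tool_pos: [0.6127, -0.1225, 0.1685]
eef_rot: [0.016, 0.987, -0.005, 0.159]
contact_force: [0.6, -1.6, 2.7]
opening: 0.221
```

Run:
```python
from sc import *
log(); s=scan(())
T=np.array(s["tool_pos"]); r=R.from_quat(s["eef_rot"]); b=T+r.apply([.05,0,.1395]); l=T+r.apply([-.066,0,.1395]); print("back",RC.inv().apply(b-C),"lip",RC.inv().apply(l-C), r.as_matrix()[:,0])
plan([(b[0]-.006,b[1],b[2]+.06,3.1116,.3,4),(b[0]-.015,b[1],.16,3.1116,.3,3)],off=(.05,0,.1395))
```

```text
t 23.25 pos [ 0.6127 -0.1225  0.1685] q [ 0.0165  0.9872 -0.0046  0.1587] F [ 0.6 -1.6  2.7] op 0.221
tcp in chest [ 0.0181 -0.0011  0.1685] q [ 0.25  0.81 -0.19  1.93  0.89  0.14  0.81]
back [ 0.01438976 -0.00166126  0.02036768] lip [ 0.12454341 -0.00196102  0.05672813] [-0.94909569  0.03106667 -0.31345213]
t 23.25 pos [ 0.6127 -0.1225  0.1685] q [ 0.0165  0.9872 -0.0046  0.1587] F [ 0.6 -1.6  2.7] op 0.221
wp end row 4
wp end row 7
[-0.4, 0.0, -1.4, 0.0, 0.0, 0.0, -0.4, 0.0, -1.5, 0.0, 0.01, 0.0, -0.4, -0.1, -1.4, 0.0, 0.0, 0.0, -0.3, 0.0, -1.5, 0.0, 0.01, 0.0, -0.5, 0.0, -2.6, 0.0, 0.0, 0.0, -0.5, 0.0, -2.6, 0.0, 0.0, 0.0, -0.5, -0.1, -2.7, 0.0, 0.0, 0.0]
```

Request:
carry_out:
  motion: [-0.4,0.0,-1.4,0.0,0.0,0.0,-0.4,0.0,-1.5,0.0,0.01,0.0,-0.4,-0.1,-1.4,0.0,0.0,0.0,-0.3,0.0,-1.5,0.0,0.01,0.0,-0.5,0.0,-2.6,0.0,0.0,0.0,-0.5,0.0,-2.6,0.0,0.0,0.0,-0.5,-0.1,-2.7,0.0,0.0,0.0,0,0,0,0,0,0]

```text
clock: 24.25
tool_pos: [0.601, -0.1237, 0.3083]
eef_rot: [0.017, 0.989, -0.003, 0.149]
contact_force: [0.0, -0.1, -3.2]
opening: 0.215
```

Run:
```python
from sc import *
log(); s=scan(())
T=np.array(s["tool_pos"]); r=R.from_quat(s["eef_rot"]); 
for c in ("top","side"):
    t=snapshot(c); W=cloud(t)
    for d in finder.masks_of(t,"ice0"):
        w=np.nanmedian(W[d["pixels"]],0); print(c,round(d["p"],2),"scoop",np.round(r.inv().apply(w-T)@F*1000),"chest",np.round(RC.inv().apply(w-C)*1000),int(d["pixels"].sum()))
    if c=="top": a=cv2.resize(t["frame"][115:235,300:370,::-1],(350,600),interpolation=cv2.INTER_CUBIC)
    else: b=cv2.resize(t["frame"][130:250,330:450,::-1],(450,450),interpolation=cv2.INTER_CUBIC)
o=np.zeros((600,800,3),np.uint8); o[:,:350]=a; o[:450,350:]=b
cv2.imwrite("pics/j.png",o)
```

```text
t 24.25 pos [ 0.601  -0.1237  0.3083] q [ 0.0174  0.9887 -0.0034  0.149 ] F [ 0.  -0.1 -3.2] op 0.215
tcp in chest [ 0.0065 -0.0027  0.3083] q [ 0.5   0.63 -0.59  1.83  0.66  0.55  1.06]
top 0.56 scoop [  55.  -43. -119.] chest [ 94. -46. 211.] 87
top 0.55 scoop [  57.   51. -119.] chest [ 96.  47. 211.] 90
side 0.56 scoop [  -9.   26. -116.] chest [ 32.  23. 195.] 49
side 0.51 scoop [  49.  -55. -125.] chest [ 90. -59. 204.] 97
side 0.47 scoop [  51.   39. -128.] chest [ 93.  36. 201.] 85
side 0.42 scoop [   8. -193. -220.] chest [  78. -197.  101.] 1095
side 0.4 scoop [ -21.   -4. -118.] chest [ 21.  -7. 190.] 82
```

View pics/j.png

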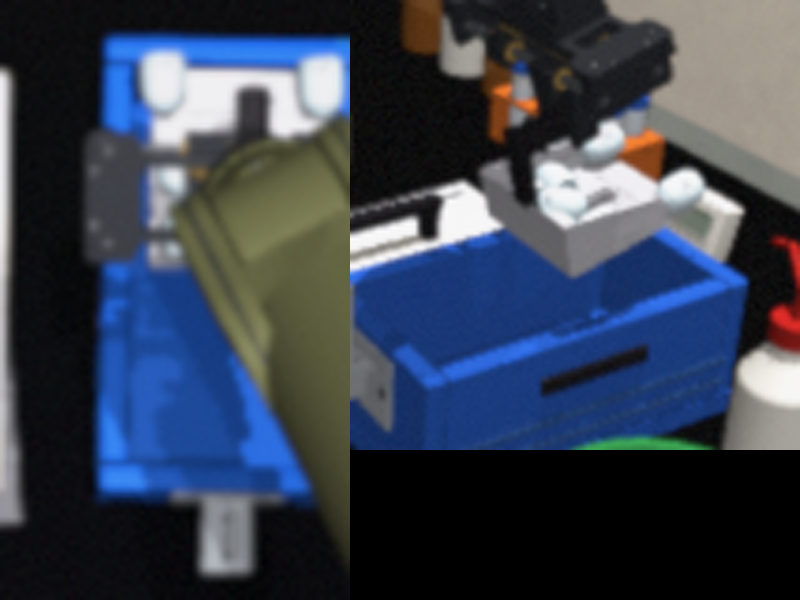

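Run:
```python
from sc import *
s=monitor.get_state()
T=np.array(s["tool_pos"]); r=R.from_quat(s["eef_rot"]); b=T+r.apply([.05,0,.1395]); l=T+r.apply([-.066,0,.1395]); print("back",RC.inv().apply(b-C),"lip",RC.inv().apply(l-C), r.as_matrix()[:,0])
plan([(b[0]+.002,b[1]+.002,.04,3.1116,.3,5)],off=(.05,0,.1395))
```

```text
back [-0.00244021 -0.00300488  0.15730022] lip [ 0.10859889 -0.00348162  0.19085747] [-0.95667969  0.03282074 -0.28928666]
t 24.45 pos [ 0.5996 -0.1237  0.3053] q [ 0.0171  0.9891 -0.0035  0.1462] F [-1.   0.4 -3.7] op 0.221
wp end row 5
[0.7, 0.0, 2.3, 0.0, 0.0, 0.0, 0.6, 0.1, 2.2, 0.0, 0.0, 0.0, 0.7, 0.0, 2.3, 0.0, 0.0, 0.0, 0.6, 0.1, 2.2, 0.0, -0.01, 0.0, 0.7, 0.0, 2.2, 0.0, 0.0, 0.0]
```

Request:
carry_out:
  motion: [0.7,0.1,2.3,0.0,0.0,0.0,0.6,0.1,2.2,0.0,0.0,0.0,0.7,0.0,2.3,0.0,0.0,0.0,0.6,0.1,2.2,0.0,-0.01,0.0,0.7,0.0,2.2,0.0,0.0,0.0,0,0,0,0,0,0]

```text
clock: 25.2
tool_pos: [0.6005, -0.1202, 0.1876]
eef_rot: [0.016, 0.989, -0.004, 0.15]
contact_force: [-0.1, -1.6, -2.7]
opening: 0.218
```

Request:
carry_out:
  motion: [0,-0.2,0,-0.04,0,0,0,-0.2,0,-0.04,0,0,0,-0.1,0,-0.04,0,0,0,0,0,0,0,0,0,0,0,0,0,0]

```text
clock: 25.82
tool_pos: [0.6017, -0.128, 0.1905]
eef_rot: [0.009, 0.987, 0.054, 0.153]
contact_force: [-1.3, -5.5, -1.0]
opening: 0.22
```

Request:
carry_out:
  motion: [0,0.2,0,0.04,0,0,0,0.2,0,0.04,0,0,0,0.1,0,0.04,0,0,0,0.2,0,0.04,0,0,0,0.2,0,0.04,0,0,0,0.1,0,0.04,0,0,0,0,0,0,0,0,0,0,0,0,0,0]

```text
clock: 26.82
tool_pos: [0.6023, -0.1149, 0.1906]
eef_rot: [0.026, 0.986, -0.062, 0.152]
contact_force: [-0.0, 0.1, -3.4]
opening: 0.218
```

Request:
carry_out:
  motion: [0,-0.2,0,-0.04,0,0,0,-0.2,0,-0.04,0,0,0,-0.1,0,-0.04,0,0,0,0,0,0,0,0]

```text
clock: 27.32
tool_pos: [0.6014, -0.1231, 0.1908]
eef_rot: [0.019, 0.988, -0.004, 0.153]
contact_force: [-0.2, -0.9, -3.8]
opening: 0.223
```

```bash
cat > ice.py <<'E'
from sc import *
def ice(cams=("top","side")):
    s=scan(()); T=np.array(s["tool_pos"]); r=R.from_quat(s["eef_rot"])
    b=T+r.apply([.05,0,.1395]); l=T+r.apply([-.066,0,.1395]); print("back",RC.inv().apply(b-C),"lip",RC.inv().apply(l-C))
    for c in cams:
        t=snapshot(c); W=cloud(t)
        for d in finder.masks_of(t,"ice0"):
            w=np.nanmedian(W[d["pixels"]],0)
            if d["pixels"].sum()<300: print(c,round(d["p"],2),"scoop",np.round(r.inv().apply(w-T)@F*1000),"chest",np.round(RC.inv().apply(w-C)*1000),int(d["pixels"].sum()))
E
python3 - <<'E'
from ice import *
log();ice()
E
```

```text
t 27.32 pos [ 0.6014 -0.1231  0.1908] q [ 0.019   0.9881 -0.0038  0.1527] F [-0.2 -0.9 -3.8] op 0.223
tcp in chest [ 0.0068 -0.0021  0.1908] q [ 0.31  0.77 -0.29  1.94  0.89  0.22  0.81]
back [ 0.00127388 -0.00226406  0.04273231] lip [ 0.11185546 -0.00317357  0.07775926]
top 0.63 scoop [  31.   39. -116.] chest [71. 36. 89.] 51
top 0.58 scoop [  62.   24. -120.] chest [102.  21.  95.] 77
side 0.66 scoop [  57.   18. -121.] chest [98. 15. 92.] 81
side 0.62 scoop [ -22.    0. -112.] chest [20. -2. 77.] 67
side 0.51 scoop [ -11.   28. -114.] chest [31. 25. 79.] 49
```

Run:
```python
from sc import *
s=monitor.get_state()
T=np.array(s["tool_pos"]); r=R.from_quat(s["eef_rot"]); b=T+r.apply([.05,0,.1395])
plan([(b[0]-.025,b[1]+.002,.15,3.1116,.3,4),(b[0]-.025,b[1]+.002,.16,3.1116,.52,3)],off=(.05,0,.1395))
```

```text
t 27.52 pos [ 0.6018 -0.1205  0.1909] q [ 0.0168  0.9881 -0.0037  0.1529] F [-0.3 -0.2 -3. ] op 0.221
wp end row 4
wp end row 7
[-0.2, 0.0, -2.7, 0.0, 0.0, 0.0, -0.3, 0.0, -2.8, 0.0, 0.0, 0.0, -0.2, 0.0, -2.7, 0.0, 0.01, 0.0, -0.2, 0.1, -2.7, 0.0, 0.0, 0.0, 0.9, 0.0, -0.7, 0.0, -0.07, 0.0, 0.9, 0.0, -0.6, 0.0, -0.08, 0.0, 0.9, -0.1, -0.7, 0.0, -0.07, 0.0]
```

Request:
carry_out:
  motion: [-0.2,0.0,-2.7,0.0,0.0,0.0,-0.3,0.0,-2.8,0.0,0.0,0.0,-0.2,0.0,-2.7,0.0,0.01,0.0,-0.2,0.1,-2.7,0.0,0.0,0.0,0.9,0.0,-0.7,0.0,-0.07,0.0,0.9,0.0,-0.6,0.0,-0.08,0.0,0.9,-0.1,-0.7,0.0,-0.07,0.0,0,0,0,0,0,0]

```text
clock: 28.52
tool_pos: [0.5529, -0.1212, 0.3052]
eef_rot: [0.017, 0.972, -0.012, 0.234]
contact_force: [-0.3, -0.4, -3.4]
opening: 0.225
```

Run:
```python
from ice import *
log();ice()
for c in ("top","side"):
    t=snapshot(c)
    if c=="top": a=cv2.resize(t["frame"][115:235,300:370,::-1],(350,600),interpolation=cv2.INTER_CUBIC)
    else: b=cv2.resize(t["frame"][130:250,330:450,::-1],(450,450),interpolation=cv2.INTER_CUBIC)
o=np.zeros((600,800,3),np.uint8); o[:,:350]=a; o[:450,350:]=b
cv2.imwrite("pics/k.png",o)
```

```text
t 28.52 pos [ 0.5529 -0.1212  0.3052] q [ 0.0172  0.9721 -0.0116  0.2336] F [-0.3 -0.4 -3.4] op 0.225
tcp in chest [-0.0417 -0.0016  0.3052] q [ 0.38  0.53 -0.35  2.1   1.17  0.16  0.52]
back [-0.02281555 -0.00390764  0.15820152] lip [ 0.0805039  -0.00406863  0.21093733]
side 0.66 scoop [  19.   28. -120.] chest [ 30.  24. 206.] 71
side 0.66 scoop [ -21.   -3. -116.] chest [ -8.  -7. 193.] 78
side 0.6 scoop [ -12.   27. -114.] chest [ -1.  23. 198.] 63
```

View pics/k.png

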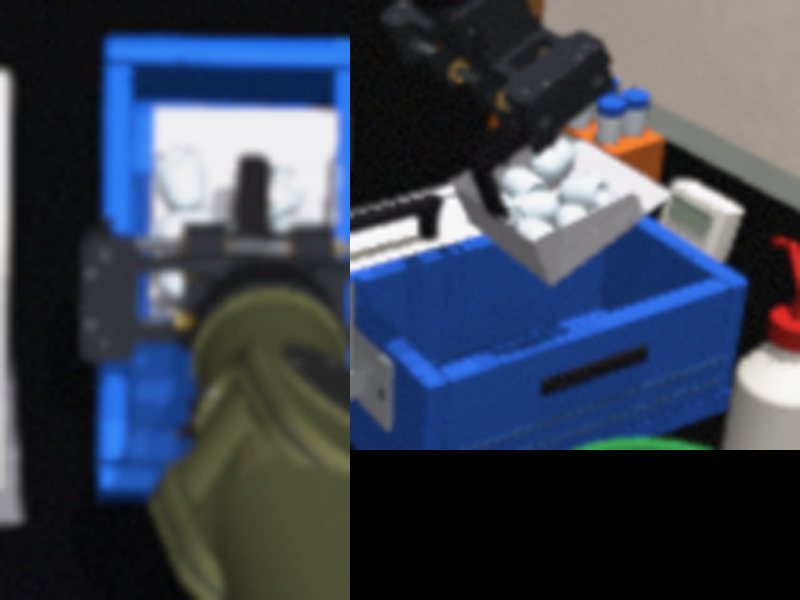

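Run:
```python
from sc import *
s=monitor.get_state()
T=np.array(s["tool_pos"]); r=R.from_quat(s["eef_rot"]); l=T+r.apply([-.066,0,.1395])
plan([(l[0],l[1],l[2]+.07,3.1116,.47,4),(.4965,-.36,.27,1.5708,.45,16),(.4965,-.362,.19,1.5708,.42,3)],off=(-.066,0,.1395))
```

```text
t 28.82 pos [ 0.5539 -0.1217  0.3051] q [ 0.0186  0.972  -0.011   0.2342] F [ 0.7 -0.9 -3. ] op 0.215
wp end row 4
wp end row 20
wp end row 23
[-0.8, -0.1, -1.6, 0.0, 0.0, 0.0, -0.8, -0.1, -1.5, -0.01, 0.0, 0.0, -0.8, 0.0, -1.6, 0.0, 0.0, 0.0, -0.8, -0.1, -1.5, -0.01, 0.0, 0.0, 0.9, -0.3, -0.4, 0.04, 0.0, 0.09, 0.8, -0.4, -0.4, 0.05, 0.0, 0.08, 0.7, -0.5, -0.2, 0.04, 0.0, 0.09, 0.5, -0.6, -0.3, 0.04, 0.0, 0.08]
[0.3, -0.6, -0.1, 0.05, 0.0, 0.09, 0.2, -0.7, 0.0, 0.04, 0.01, 0.09, 0.0, -0.6, 0.0, 0.04, 0.0, 0.08, -0.1, -0.7, 0.1, 0.04, 0.0, 0.09, -0.2, -0.7, 0.2, 0.05, 0.0, 0.08, -0.5, -0.6, 0.2, 0.04, 0.0, 0.09, -0.6, -0.6, 0.4, 0.04, 0.0, 0.09, -0.7, -0.5, 0.4, 0.05, 0.0, 0.08]
[-0.8, -0.4, 0.5, 0.04, 0.0, 0.09, -1.0, -0.3, 0.5, 0.04, 0.0, 0.08, -1.2, -0.2, 0.6, 0.05, 0.0, 0.09, -1.2, -0.1, 0.7, 0.04, 0.0, 0.09, 1.0, 0.0, 2.4, 0.0, 0.01, 0.0, 0.9, 0.0, 2.3, 0.0, 0.01, 0.0, 0.9, 0.0, 2.4, 0.0, 0.01, 0.0]
```

Request:
carry_out:
  motion: [-0.8,-0.1,-1.6,0.0,0.0,0.0,-0.8,-0.1,-1.5,-0.01,0.0,0.0,-0.8,0.0,-1.6,0.0,0.0,0.0,-0.8,-0.1,-1.5,-0.01,0.0,0.0,0.9,-0.3,-0.4,0.04,0.0,0.09,0.8,-0.4,-0.4,0.05,0.0,0.08,0.7,-0.5,-0.2,0.04,0.0,0.09,0.5,-0.6,-0.3,0.04,0.0,0.08]

```text
clock: 29.82
tool_pos: [0.5184, -0.1367, 0.3731]
eef_rot: [0.201, 0.951, -0.044, 0.229]
contact_force: [0.1, 0.1, -3.5]
opening: 0.223
```

Request:
carry_out:
  motion: [0.3,-0.6,-0.1,0.05,0.0,0.09,0.2,-0.7,0.0,0.04,0.01,0.09,0.0,-0.6,0.0,0.04,0.0,0.08,-0.1,-0.7,0.1,0.04,0.0,0.09,-0.2,-0.7,0.2,0.05,0.0,0.08,-0.5,-0.6,0.2,0.04,0.0,0.09,-0.6,-0.6,0.4,0.04,0.0,0.09,-0.7,-0.5,0.4,0.05,0.0,0.08]

```text
clock: 30.82
tool_pos: [0.4954, -0.1905, 0.3689]
eef_rot: [0.546, 0.807, -0.126, 0.186]
contact_force: [0.7, -0.7, -3.5]
opening: 0.224
```

Request:
carry_out:
  motion: [-0.8,-0.4,0.5,0.04,0.0,0.09,-1.0,-0.3,0.5,0.04,0.0,0.08,-1.2,-0.2,0.6,0.05,0.0,0.09,-1.2,-0.1,0.7,0.04,0.0,0.09,0,0,0,0,0,0,0,0,0,0,0,0]

```text
clock: 31.58
tool_pos: [0.4965, -0.2391, 0.3666]
eef_rot: [0.69, 0.688, -0.159, 0.159]
contact_force: [-1.1, 0.6, -3.3]
opening: 0.221
```

Run:
```python
from ice import *
log();ice(("side",))
s=monitor.get_state()
T=np.array(s["tool_pos"]); r=R.from_quat(s["eef_rot"]); print("lip world",T+r.apply([-.066,0,.1395]),"axes",np.round(r.as_matrix(),3).tolist())
plan([(.4965,-.362,.19,1.5708,.42,3),(.4965,-.362,.15,1.5708,.1,5),(.4965,-.365,.125,1.5708,-.3,7),(.4965,-.365,.118,1.5708,-.7,6),(.4965,-.365,.118,1.5708,-1.15,5)],off=(-.066,0,.1395))
```

```text
t 31.57 pos [ 0.4965 -0.2391  0.3666] q [ 0.6898  0.6883 -0.1586  0.1592] F [-1.1  0.6 -3.3] op 0.221
tcp in chest [-0.0945 -0.1212  0.3666] q [ 0.24  0.49 -0.14  1.86  0.7   0.87 -0.36]
back [-0.09390818 -0.13731978  0.2193049 ] lip [-0.09104413 -0.24156758  0.27010052]
side 0.63 scoop [  19.  -22. -125.] chest [-114. -193.  263.] 153
side 0.59 scoop [  30.   31. -125.] chest [ -61. -202.  268.] 143
side 0.45 scoop [  -1.   22. -119.] chest [ -71. -172.  259.] 93
lip world [ 0.49620617 -0.35959688  0.27035261] axes [[0.003, 1.0, 0.0], [0.899, -0.002, -0.438], [-0.438, 0.001, -0.899]]
t 31.68 pos [ 0.4963 -0.2391  0.3668] q [ 0.6898  0.6881 -0.1588  0.1593] F [-0.7 -0.9 -2.6] op 0.222
wp end row 3
wp end row 8
wp end row 15
wp end row 21
wp end row 26
[0.9, 0.0, 2.4, 0.0, 0.01, 0.0, 1.0, 0.0, 2.3, 0.0, 0.01, 0.0, 0.9, 0.0, 2.4, 0.0, 0.01, 0.0, -0.6, 0.0, 0.3, 0.0, 0.06, 0.0, -0.6, 0.0, 0.4, 0.0, 0.07, 0.0, -0.7, 0.0, 0.4, 0.0, 0.06, 0.0, -0.7, 0.0, 0.4, 0.0, 0.07, 0.0, -0.8, 0.0, 0.4, 0.0, 0.06, 0.0]
[-0.8, 0.0, 0.0, 0.0, 0.06, 0.0, -0.9, 0.0, 0.0, 0.0, 0.06, 0.0, -0.8, 0.0, 0.0, 0.0, 0.05, 0.0, -0.9, 0.0, 0.0, 0.0, 0.06, 0.0, -0.9, 0.0, 0.0, 0.0, 0.06, 0.0, -0.9, 0.0, 0.0, 0.0, 0.06, 0.0, -0.9, 0.0, 0.0, 0.0, 0.05, 0.0, -1.0, 0.0, -0.3, 0.0, 0.07, 0.0]
[-1.0, 0.0, -0.3, 0.0, 0.06, 0.0, -1.0, 0.0, -0.3, 0.0, 0.07, 0.0, -1.0, 0.0, -0.3, 0.0, 0.07, 0.0, -1.0, 0.0, -0.3, 0.0, 0.07, 0.0, -1.0, 0.0, -0.4, 0.0, 0.06, 0.0, -1.3, 0.0, -0.5, 0.0, 0.09, 0.0, -1.3, 0.0, -0.6, 0.0, 0.09, 0.0, -1.3, 0.0, -0.5, 0.0, 0.09, 0.0]
[-1.3, 0.0, -0.5, 0.0, 0.09, 0.0, -1.2, 0.0, -0.5, 0.0, 0.09, 0.0]
```

Request:
carry_out:
  motion: [0.9,0.0,2.4,0.0,0.01,0.0,1.0,0.0,2.3,0.0,0.01,0.0,0.9,0.0,2.4,0.0,0.01,0.0,-0.6,0.0,0.3,0.0,0.06,0.0,-0.6,0.0,0.4,0.0,0.07,0.0,-0.7,0.0,0.4,0.0,0.06,0.0,-0.7,0.0,0.4,0.0,0.07,0.0,-0.8,0.0,0.4,0.0,0.06,0.0]

```text
clock: 32.67
tool_pos: [0.4962, -0.2833, 0.2825]
eef_rot: [0.707, 0.705, -0.036, 0.037]
contact_force: [-0.2, -0.5, -3.3]
opening: 0.219
```

Run:
```python
from sc import *
s=scan(()); T=np.array(s["tool_pos"]); r=R.from_quat(s["eef_rot"]); print("lip world",T+r.apply([-.066,0,.1395]),"back",T+r.apply([.05,0,.1395]))
```

```text
t 32.67 pos [ 0.4962 -0.2833  0.2825] q [ 0.7072  0.7051 -0.0359  0.037 ] F [-0.2 -0.5 -3.3] op 0.219
tcp in chest [-0.0935 -0.1653  0.2825] q [ 0.61  0.64 -0.36  1.79  0.46  0.76 -0.02]
lip world [ 0.49619835 -0.36326185  0.15051257] back [ 0.49655623 -0.24787835  0.13857439]
```

Request:
carry_out:
  motion: [-0.8,0.0,0.2,0.0,0.06,0.0,-0.9,0.0,0.0,0.0,0.06,0.0,-0.8,0.0,0.0,0.0,0.05,0.0,-0.9,0.0,0.0,0.0,0.06,0.0,-0.9,0.0,0.0,0.0,0.06,0.0,-0.9,0.0,0.0,0.0,0.06,0.0,-0.9,0.0,0.0,0.0,0.05,0.0,-1.0,0.0,-0.3,0.0,0.07,0.0]

```text
clock: 33.67
tool_pos: [0.496, -0.3543, 0.2761]
eef_rot: [0.696, 0.695, 0.129, -0.128]
contact_force: [0.1, 0.6, -2.2]
opening: 0.219
```

Request:
carry_out:
  motion: [-1.0,0.0,-0.3,0.0,0.06,0.0,-1.0,0.0,-0.3,0.0,0.07,0.0,-1.0,0.0,-0.3,0.0,0.07,0.0,-1.0,0.0,-0.3,0.0,0.07,0.0,-1.0,0.0,-0.4,0.0,0.06,0.0,-1.3,0.0,-0.5,0.0,0.09,0.0,-1.3,0.0,-0.6,0.0,0.09,0.0,-1.3,0.0,-0.5,0.0,0.09,0.0]

```text
clock: 34.67
tool_pos: [0.4955, -0.4457, 0.2497]
eef_rot: [0.628, 0.625, 0.329, -0.327]
contact_force: [0.5, -0.2, -1.7]
opening: 0.219
```

Request:
carry_out:
  motion: [-1.3,0.0,-0.5,0.0,0.09,0.0,-1.2,0.0,-0.5,0.0,0.09,0.0,0,0,0,0,0,0,0,0,0,0,0,0]

```text
clock: 35.17
tool_pos: [0.496, -0.466, 0.2347]
eef_rot: [0.595, 0.594, 0.384, -0.381]
contact_force: [-0.3, 0.1, -1.4]
opening: 0.222
```

Run:
```python
from ice import *
log();ice()
s=monitor.get_state(); T=np.array(s["tool_pos"]); r=R.from_quat(s["eef_rot"]); print("lip world",T+r.apply([-.066,0,.1395]))
B=np.array([.4965,-.38,0])
o=[]
for c in ("top","side"):
    t=snapshot(c); W=cloud(t)
    for d in finder.masks_of(t,"ice0"):
        w=np.nanmedian(W[d["pixels"]],0); print(c,round(d["p"],2),"rel bucket",np.round((w-B)*1000),int(d["pixels"].sum()))
    u=(400,175,470,245) if c=="top" else (370,200,470,330)
    o.append(cv2.resize((t["frame"][160:240,385:465] if c=="top" else t["frame"][215:335,370:490])[:,:,::-1],(400,400),interpolation=cv2.INTER_CUBIC))
cv2.imwrite("pics/l.png",np.hstack(o))
```

```text
t 35.17 pos [ 0.496  -0.466   0.2347] q [ 0.5954  0.5941  0.3839 -0.381 ] F [-0.3  0.1 -1.4] op 0.222
tcp in chest [-0.0882 -0.348   0.2347] q [ 1.08  1.37 -0.74  0.65 -0.17  1.98  0.57]
back [-0.09207621 -0.20036029  0.22233525] lip [-0.09056033 -0.24847253  0.11679419]
top 0.62 scoop [ 129.   -6. -200.] chest [ -98. -220.   34.] 71
top 0.59 scoop [ 135.  -40. -186.] chest [-131. -236.   34.] 49
lip world [ 0.49645892 -0.36660748  0.11760507]
top 0.6 rel bucket [-9. 42. 36.] 75
side 0.75 rel bucket [-41. 181.  67.] 2224
side 0.39 rel bucket [-7. 38. 37.] 30
```

Run:
```python
from h import *
plan([(.497,-.42,.34,1.5708,-.7),(.497,-.30,.36,1.65,0),(.53,-.05,.36,2.7,0),(.50,.25,.34,3.6,0),(.4872,.399,.28,3.897,0)],astep=.175)
```

```text
t 35.58 pos [ 0.4955 -0.4663  0.2345] q [ 0.5954  0.5936  0.3841 -0.3816] F [ 0.2  0.6 -1.9] op 0.225
wp end row 3
wp end row 8
wp end row 14
wp end row 20
wp end row 23
[3.8, 0.0, -0.1, 0.0, -0.15, 0.0, 3.8, 0.1, -0.6, 0.0, -0.15, 0.0, 3.7, 0.0, -1.2, 0.0, -0.14, 0.0, 2.1, 0.0, 1.3, 0.01, -0.14, -0.02, 2.2, 0.1, 0.9, 0.0, -0.14, -0.01, 2.4, 0.0, 0.6, 0.01, -0.14, -0.02, 2.4, 0.2, 0.3, 0.01, -0.14, -0.01, 2.4, 0.1, 0.0, 0.0, -0.14, -0.02]
[4.1, 0.9, 0.0, 0.0, 0.0, -0.17, 3.9, 1.6, 0.0, 0.0, 0.0, -0.18, 3.6, 2.2, 0.0, 0.0, 0.0, -0.17, 3.1, 2.8, 0.1, 0.0, 0.0, -0.18, 2.6, 3.3, 0.0, 0.0, 0.0, -0.17, 2.0, 3.8, 0.0, 0.0, 0.0, -0.18, 2.6, 4.3, 0.3, 0.0, 0.0, -0.15, 1.9, 4.6, 0.4, 0.0, 0.0, -0.15]
[1.2, 4.9, 0.3, 0.0, 0.0, -0.15, 0.4, 5.0, 0.4, 0.0, 0.0, -0.15, -0.3, 5.0, 0.3, 0.0, 0.0, -0.15, -1.0, 4.9, 0.4, 0.0, 0.0, -0.15, -1.8, 4.6, 2.0, 0.0, 0.0, -0.1, -2.3, 4.5, 2.0, 0.0, 0.0, -0.1, -2.7, 4.1, 2.1, 0.0, 0.0, -0.1]
```

Request:
carry_out:
  motion: [3.8,0.0,-0.1,0.0,-0.15,0.0,3.8,0.1,-0.6,0.0,-0.15,0.0,3.7,0.0,-1.2,0.0,-0.14,0.0,2.1,0.0,1.3,0.01,-0.14,-0.02,2.2,0.1,0.9,0.0,-0.14,-0.01,2.4,0.0,0.6,0.01,-0.14,-0.02,2.4,0.2,0.3,0.01,-0.14,-0.01,2.4,0.1,0.0,0.0,-0.14,-0.02]

```text
clock: 36.58
tool_pos: [0.4968, -0.2989, 0.3602]
eef_rot: [0.678, 0.735, 0.001, 0.0]
contact_force: [0.5, 0.6, -1.8]
opening: 0.222
```

Request:
carry_out:
  motion: [4.1,0.9,0.0,0.0,0.0,-0.17,3.9,1.6,0.0,0.0,0.0,-0.18,3.6,2.2,0.0,0.0,0.0,-0.17,3.1,2.8,0.1,0.0,0.0,-0.18,2.6,3.3,0.0,0.0,0.0,-0.17,2.0,3.8,0.0,0.0,0.0,-0.18,2.6,4.3,0.3,0.0,0.0,-0.15,1.9,4.6,0.4,0.0,0.0,-0.15]

```text
clock: 37.58
tool_pos: [0.5189, 0.0516, 0.3533]
eef_rot: [0.068, 0.998, 0.002, 0.0]
contact_force: [1.3, 0.6, -2.5]
opening: 0.222
```

Run:
```python
from ice import *
log();ice(())
B=np.array([.4965,-.38,0])
o=[]
for c in ("top","side"):
    t=snapshot(c); W=cloud(t)
    for d in finder.masks_of(t,"ice0"):
        w=np.nanmedian(W[d["pixels"]],0); print(c,round(d["p"],2),"rel bucket",np.round((w-B)*1000),"chest",np.round(RC.inv().apply(w-C)*1000),int(d["pixels"].sum()))
    o.append(cv2.resize((t["frame"][120:240,345:465] if c=="top" else t["frame"][150:330,310:490])[:,:,::-1],(400,400),interpolation=cv2.INTER_CUBIC))
cv2.imwrite("pics/l.png",np.hstack(o))
```

```text
t 37.58 pos [0.5189 0.0516 0.3533] q [6.780e-02 9.977e-01 2.500e-03 1.000e-04] F [ 1.3  0.6 -2.5] op 0.222
tcp in chest [-0.0808  0.17    0.3533] q [ 0.36  0.61 -0.9   1.79  0.55  1.01  0.67]
back [-0.13046441  0.17597484  0.21384082] lip [-0.01511307  0.16372466  0.21381624]
top 0.65 rel bucket [-109.  648.   15.] chest [-219.  382.   15.] 62
top 0.59 rel bucket [ 0.  0. 35.] chest [ -90. -262.   35.] 64
top 0.57 rel bucket [-37.  20.  36.] chest [-128. -243.   36.] 67
top 0.56 rel bucket [-14. -31.  35.] chest [-104. -293.   35.] 68
top 0.56 rel bucket [-9. 42. 36.] chest [-100. -220.   36.] 49
top 0.55 rel bucket [-38. -12.  36.] chest [-128. -275.   36.] 55
top 0.51 rel bucket [ 15. -36.  36.] chest [ -74. -297.   36.] 62
top 0.44 rel bucket [ 38. -12.  35.] chest [ -52. -273.   35.] 61
```

View pics/l.png

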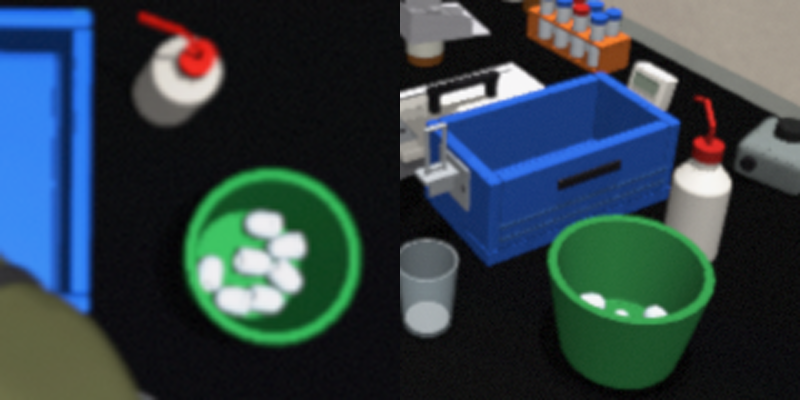

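Request:
carry_out:
  motion: [1.2,4.9,0.3,0.0,0.0,-0.15,0.4,5.0,0.4,0.0,0.0,-0.15,-0.3,5.0,0.3,0.0,0.0,-0.15,-1.0,4.9,0.4,0.0,0.0,-0.15,-1.8,4.6,2.0,0.0,0.0,-0.1,-2.3,4.5,2.0,0.0,0.0,-0.1,-2.7,4.1,2.1,0.0,0.0,-0.1,0,0,0,0,0,0]

```text
clock: 38.78
tool_pos: [0.486, 0.4005, 0.2779]
eef_rot: [-0.372, 0.928, 0.003, -0.0]
contact_force: [-0.3, -0.8, -1.5]
opening: 0.221
```

Run:
```python
from h import *
plan([(.4872,.399,.16,3.897,0),(.4872,.399,.145,3.897,0,2)])
```

```text
t 38.77 pos [0.486  0.4005 0.2779] q [-3.719e-01  9.282e-01  2.700e-03 -4.000e-04] F [-0.3 -0.8 -1.5] op 0.221
wp end row 2
wp end row 4
[0.0, -0.1, 5.9, 0.0, 0.0, 0.0, 0.0, -0.2, 5.9, 0.01, 0.0, 0.01, 0.0, 0.0, 0.7, 0.0, 0.0, 0.0, 0.0, 0.1, 0.8, 0.0, 0.0, 0.0]
```

Request:
carry_out:
  motion: [0.0,-0.1,5.0,0.0,0.0,0.0,0.0,-0.1,5.0,0.01,0.0,0.01,0.0,0.0,1.8,0.0,0.0,0.0,0.0,0,1.2,0.0,0.0,0.0,0,0,0.3,0,0,0,0,0,0,0,0,0]

```text
clock: 39.52
tool_pos: [0.4896, 0.398, 0.148]
eef_rot: [-0.366, 0.931, -0.002, 0.004]
contact_force: [-0.3, 0.2, -1.3]
opening: 0.225
```

Run:
```python
from sc import *
scan(("side",))
```

```text
t 39.52 pos [0.4896 0.398  0.148 ] q [-0.3659  0.9306 -0.0021  0.0041] F [-0.3  0.2 -1.3] op 0.225
tcp in chest [-0.1205  0.5154  0.148 ] q [-0.32  1.04 -0.87  1.64  0.97  0.94  0.75]
side 806 low x [-90. -47.  88.] wall x [-60.  28.] y [-72.  71.] zmin -148.9
```

Request:
carry_out:
  motion: [0,0,0.3,0,0,0,0,0,0.2,0,0,0,0,0,0.1,0,0,0,0,0,0,0,0,0]

```text
clock: 40.08
tool_pos: [0.4879, 0.3968, 0.1444]
eef_rot: [-0.366, 0.93, -0.004, 0.003]
contact_force: [-7.0, -10.2, 21.7]
opening: 0.223
```

Request:
carry_out:
  motion: [0,0,-0.3,0,0,0,0,0,0,0,0,0]

```text
clock: 40.33
tool_pos: [0.4891, 0.3978, 0.145]
eef_rot: [-0.366, 0.931, -0.002, 0.004]
contact_force: [-3.1, -3.8, 6.4]
opening: 0.222
```

Request:
carry_out:
  motion: [0,0,0,0,0,0,0,0,0,0,0,0,0,0,0,0,0,0,0,0,-1,0,0,0,0,0,-3,0,0,0,0,0,-5,0,0,0,0,0,-5,0,0,0,0,0,0,0,0,0]
  hand: 6

```text
clock: 41.32
tool_pos: [0.4885, 0.4001, 0.2888]
eef_rot: [-0.366, 0.931, -0.0, 0.007]
contact_force: [1.1, 0.7, 0.0]
opening: 0.685
```

Request:
carry_out:
  motion: [0,0,-4,0,0,0,3,-4,0,0,0,0,3,-4,0,0,0,0,0,-5,0,0,0,0,0,-5,0,0,0,0,0,0,0,0,0,0]

```text
clock: 42.08
tool_pos: [0.5694, 0.2203, 0.3229]
eef_rot: [-0.362, 0.932, -0.004, 0.002]
contact_force: [0.4, 1.1, -0.9]
opening: 0.682
```

Run:
```python
from h import *
st(); S=snapshot("side"); W=cloud(S); t=snapshot("top"); Wt=cloud(t)
for nm,A,p in (("side",W,S),("top",Wt,t)):
    for n in ("scoop","tray","lid","pin","bucket"):
        for d in finder.masks_of(p,n)[:3]:
            w=A[d["pixels"]]; w=w[~np.isnan(w[:,0])]; print(nm,n,round(d["p"],2),np.round(np.median(w,0),3),"lo",np.round(np.percentile(w,2,0),3),"hi",np.round(np.percentile(w,98,0),3))
m=(Wt[...,2]>.09)&(Wt[...,2]<.115)&(abs(Wt[...,0]-.49)<.08)&(abs(Wt[...,1]-.4)<.08); w=Wt[m]
if len(w)>20:
    print("bar",cv2.minAreaRect((w[:,:2]*1000).astype(np.float32)),len(w)); c=np.linalg.lstsq(np.c_[w[:,:2]-w[:,:2].mean(0),np.ones(len(w))],w[:,2],rcond=None)[0]; print("bar plane",c)
m=(W[...,2]>.09)&(W[...,2]<.115)&(abs(W[...,0]-.49)<.08)&(abs(W[...,1]-.4)<.08); w=W[m]; print("bar side",w.mean(0),w.max(0))
a=cv2.resize(t["frame"][90:310,140:500,::-1],(655,400),interpolation=cv2.INTER_CUBIC); cv2.imwrite("pics/m.png",np.vstack([a,cv2.resize(S["frame"][130:290,230:492,::-1],(655,200))]))
```

```text
t 42.08 pos [0.5694 0.2203 0.3229] q [-0.3619  0.9322 -0.0041  0.0022] F [ 0.4  1.1 -0.9] op 0.682
side scoop 0.94 [0.469 0.367 0.033] lo [0.419 0.323 0.002] hi [0.545 0.455 0.105]
side scoop 0.6 [0.383 0.266 0.025] lo [0.375 0.223 0.005] hi [0.396 0.274 0.054]
side tray 0.79 [0.495 0.373 0.003] lo [ 0.379  0.284 -0.002] hi [0.6   0.48  0.013]
side lid 0.82 [0.526 0.11  0.035] lo [0.405 0.033 0.016] hi [0.74  0.189 0.078]
side pin 0.59 [ 0.207 -0.32   0.015] lo [ 0.183 -0.393 -0.001] hi [ 0.252 -0.29   0.075]
side pin 0.43 [0.384 0.266 0.027] lo [0.375 0.213 0.006] hi [0.396 0.274 0.055]
side bucket 0.88 [ 0.499 -0.382  0.076] lo [ 0.416 -0.461  0.007] hi [ 0.569 -0.308  0.115]
top scoop 0.96 [0.485 0.4   0.009] lo [ 0.424  0.331 -0.   ] hi [0.537 0.467 0.108]
top tray 0.56 [ 0.652 -0.136  0.023] lo [ 0.496 -0.203  0.013] hi [ 0.739 -0.041  0.127]
top tray 0.47 [0.491 0.211 0.003] lo [ 0.428  0.186 -0.003] hi [0.747 0.228 0.008]
top lid 0.77 [0.684 0.114 0.034] lo [0.404 0.029 0.027] hi [0.747 0.191 0.067]
top lid 0.18 [ 0.331 -0.248  0.018] lo [ 0.3   -0.283 -0.004] hi [ 0.364 -0.206  0.091]
top pin 0.58 [ 0.287 -0.488  0.02 ] lo [ 0.274 -0.55   0.002] hi [ 0.302 -0.477  0.057]
top pin 0.56 [ 0.214 -0.329  0.013] lo [ 0.187 -0.386 -0.003] hi [ 0.25  -0.292  0.077]
top pin 0.48 [0.388 0.269 0.048] lo [0.381 0.267 0.01 ] hi [0.394 0.276 0.055]
top bucket 0.94 [ 0.509 -0.401  0.076] lo [ 0.419 -0.457  0.007] hi [ 0.572 -0.302  0.117]
top bucket 0.21 [ 0.67  -0.292  0.117] lo [ 0.649 -0.329  0.014] hi [ 0.704 -0.27   0.191]
bar ((490.308349609375, 398.2493896484375), (106.35440826416016, 21.576393127441406), 44.170631408691406) 231
bar plane [-0.07293172  0.08396219  0.10351557]
bar side [0.4844517  0.38673162 0.10099406] [0.5308509  0.43480039 0.10782138]
```

View pics/m.png

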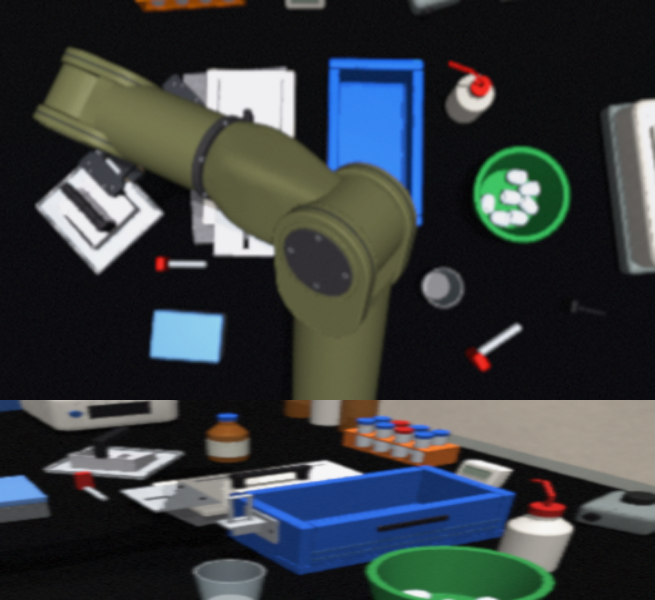

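Run:
```python
from h import *
st(); print(workorder.finish_job()); st()
```

```text
t 42.67 pos [0.5663 0.2256 0.3248] q [-0.3664  0.9305 -0.0026  0.0032] F [ 0.7  0.2 -0.1] op 0.678
the job is handed in; nothing more can be done
None
the job is handed in; nothing more can be done
```

The job is handed in at 42.7 s of the 72 s allowed. As far as my last checks show, everything asked for was met; the hand-in itself reports no verdict.

**Pin:** I drew the small red pin out of the staple and stood it on the bench at about (0.385, 0.27), clear of the chest and the bucket. The black one and the larger red one stayed where they were.

**Lid:** It lies flat, right way up, on the mat. Its centre is roughly 20 mm from the mat's centre, and its top measured 33–34 mm up, as it should be.

**Ice:** One scoop picked up all seven pieces. Two first sat on the lip corners, so I worked them back into the bowl over the chest before carrying. The last pictures show all seven in the bucket and none in the chest. No spill was seen.

**Bucket and bystanders:** In the last measurements the bucket was upright where it started. The wash bottle and beaker looked unmoved; the arm hid the amber bottle from above, but it stands in the side view.

**Scoop:** It is back in its tray, level. The handle's centre is within about 2–3 mm of where it was at the start, at the same height to within a millimetre. The gripper is clear, with no contact force.

**Disagreements and high forces:**
- The two cameras differed by about 7 mm on the scoop handle's position, mostly because the side camera sees only the handle's near side.
- The wrist force reached about 50 N (limit 120 N) when the scoop pressed against the chest's far wall.
- It reached about 25 N when I set the scoop down.
- The finder networks also gave some false hits, such as ice in the tray, which the pictures ruled out.

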